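# Post a printed barrel through the dust flap of the finishing cabinet

## Robot

A 7-joint arm with a two-finger parallel gripper is mounted at the origin on the work surface. World frame = base frame: x ahead of the robot, y to its left, z up, the work surface at z = 0. Lengths are in m, angles in rad, forces in N, time in s.
With the tool pointing down it reaches from about 0.35 to 0.9 m from the base axis. Payload 8.1 kg.
Tool frame: the origin (TCP) lies at the very end of the fingers, on their centre line; the grasp point (between the pads) lies 19 mm behind it; x points along the fingers, y is the direction in which the jaws open and shut, and the axes are right-handed (so a half turn about x gives the same grasp; the last joint's range is limited). The gripper opens to 92 mm and grips with 3 to 60 N. Pads are 19 mm wide; open, the fingers measure 130 mm over their backs; the gripper's body (75 mm by 190 mm) begins 47 mm behind the grasp point.
Start: joints at [1.069, 0.434, 0.025, 1.573, -0.012, 1.134, -0.075], TCP at [0.243, -0.576, 0.227] pointing down, gripper open.
Joint ranges: [-2.62, 2.62], [-0.44, 2.09], [-1.27, 1.32], [0.08, 2.57], [-1.32, 4.46], [0.12, 2], [-2.74, 2.74]. Speed limits (rad/s): [2.22, 2.22, 3.01, 3.01, 3.14, 3.14, 3.14].

## Interface

Orientations are given as a rotation vector (axis times angle).
In Python, from cell import arm gives the robot as it stands.
- The arm moves only by the tool servo_tool, never from a script. Its argument "plan" is a list of rows, each a list of 2 entries, a list of its own where there are three numbers: the shift along the world's x, y, z in cm, then the turn, a rotation vector about the world's x, y, z in degrees. A call has 1 to 12 rows; each row is the pose to reach, as a shift and turn from the pose measured when the call began; what a row does not reach only later rows make up. A row lasts 1/10 s, in which the tool goes at most 50 mm and 8.59 degrees, less where a joint would pass 70% of its speed; a pose out of reach is approached as far as the arm can. A call with a gripper value outside its range is refused whole. "grip" is the opening, from 0 (shut) to 1 (fully open), set as the call begins (left out, the last holds). The fingers move at their own pace and stop on an object; "squeeze" is the grip in N (left out, the last holds). Time passes only in rows, so rows that repeat a pose let the fingers close. It gives the time, the measured TCP pose, the force and the opening at its end, in the units of the state.
- arm.observe(): the state, without advancing time (a new reading comes with each control period).
- arm.get_image(name): name is "side" or "top"; returns a dict with "frame" (384x512x3 uint8, blue, green, red), "fx", "fy", "cx", "cy" (pixels), "D" ([k1, k2, p1, p2, k3] as OpenCV has them; the pictures are not rectified), "position" and "rotation" of the camera in the world. Camera axes: x right, y down, z forward; pixel columns grow to the right and rows downward; lengths in m; the calibration is good to about 2 mm. A picture is of the moment at which its call begins. There is no depth.
- arm.sign_off(): hands the job in, once; it reports no verdict.
Trained networks look in a picture, given as the dict that the camera call returned (one of the last four; its "shot" number tells which), for a name from the list of things; names that differ only in an ending like _2 or _b are one class to them, and where a whole thing is asked for, a point or a joint stands for the part that bears it (a point fixed in the world has none). Each returns a list of dicts, best first, with "score" (0 to 1); they miss things now and then, are a little off and sometimes report something else, mostly with a low value. They report only what shows in the picture. A call takes as long as a camera call. They do not tell look-alikes from the thing itself.
- arm.search_frame(picture, query): "at" ([column, row] in pixels, amid what is visible of it).
- arm.trace(picture, query): "pixels" (384x512 bool, what is visible of it) and "at" ([column, row] in pixels, amid what is visible of it).
The state is a dict: "clock": time; "joints": joint angles; "dq": joint speeds; "joint_efforts": joint torques, N m; "position": TCP position; "ee_rot": TCP orientation; "force": force on the tool from outside, world axes, zero at the start; "ft_torque": the same for the moment, N m; "width": opening from 0.0 (shut) to 1.0 (fully open).
Only numpy, scipy, OpenCV 4.12 (cv2) and the standard library are available. Lean on these libraries where they do the work, as an engineer would, in place of code of your own. Each camera call takes 0.05 s, during which the arm holds its last target.

## Task

Take the yellow printed barrel from its cradle on the printer bed and lay it in the V-rail in front of the finishing cabinet, centred in the V and pointing at the orange flap but not yet touching it, and let go of it so that it rests there by itself. Then push it on along the rail through the spring flap until it drops down inside the cabinet and the flap swings shut behind it. Do not force the cabinet, and leave the other barrels and everything else on the bench where they are.

Things in the scene. Friction and masses are not known exactly. Their poses are not given: they have to be found in the camera images.
- yellow_barrel: Yellow printed barrel with a metal core, a smooth cylinder 36 mm in diameter and 84 mm long, 200 g nominal (varies). Origin at its centre; its x axis is the cylinder axis. At the start it lies level in one of the three cradles on the bed, its axis 47.5 mm above the bench; its x axis points the way of the bed's x axis.
- cabinet: Finishing cabinet, fixed: 170 mm wide, 250 mm high, 200 mm deep; front plywood to 150 mm and clear plastic above; clear top, sides and back. Origin on the bench under the flap; x level into the cabinet, y to its left, z up. Front wall from x = -6 mm to x = 0. Inside, past the rail, a ramp leads down to a rubber mat 11 mm above the bench.
- port (a point): Middle of the port's upper edge, on the flap's line, 138 mm above the bench. The port is 62 mm wide and open down to the rail. The front wall above it (clear but solid) stops a gripper held upright, so the end of the push needs the fingers leaning forward into the port, 25 to 45 degrees from vertical.
- rail_start (a point): Bottom of the V at the outer end of the V-rail, 125 mm before the flap, 70 mm above the bench. 90 degree V, aluminium on a green foot, lips 84 mm above the bench and 32 mm apart over their outsides: narrower than the barrel, so fingers can straddle it, but when pushing above it they must stay over 84 mm. A barrel lying in it has its axis 25.5 mm above this point.
- rail_end (a point): Bottom of the V at the inner end of the V-rail, 28 mm behind the flap (cabinet x = +28 mm), 70 mm above the bench; rail and cabinet x axis are in line (y = 0). The barrel stays on the rail under the flap until its centre is some 5 to 15 mm past this end, when its tail is within 10 mm of the flap's line; then it tips and slides off, at the latest as the fingers draw back.
- flap (a joint): Orange dust flap just inside the port, 56 mm wide, 49 mm long, hinged along its upper edge 137 mm above the bench. 0 = shut, hanging straight down; grows (rad) as it swings into the cabinet, at most 1.5; about 1.1 when it rests on a barrel. A spring shuts it with about 0.005 N m at first and 0.008 N m at 1.1 rad (0.1 to 0.3 N on the barrel).
- bed: Printer bed, fixed during a run: black sheet with a grey grid on a red plate in a plywood frame, 250 x 250 mm, 18 mm high (four screw posts 26 mm high in its corners). Origin on the bench under its centre. Three white V cradles on it, each 64 mm long and 32 mm wide with lips 36 mm above the bench, along the bed's x axis, centred at x = 45 mm and y = -75, 0 and +75 mm of the bed; each holds one barrel.
- green_barrel: Green barrel like the yellow one, in another cradle; origin at its centre. To be left alone.
- red_barrel: Red barrel like the yellow one, in another cradle; origin at its centre. To be left alone.
- clip_a: Small yellow printed clip, 20 x 64 x 8 mm, lying on the bed; origin at its underside. To be left alone.
- clip_b: Small yellow printed clip, 20 x 64 x 8 mm, lying on the bed; origin at its underside. To be left alone.
- screwdriver: Screwdriver lying on the bench between bed and cabinet; origin under its middle. To be left alone.
- bottle: Closed bottle, 60 mm in diameter, 150 mm high, standing to the right of the cabinet; origin at its underside. To be left alone.
- spool: Filament spool, 140 mm in diameter, 50 mm high, lying flat to the left of the bed; origin at its underside. To be left alone.
Not all that is in view belongs to the job. Several things have the shape of the yellow_barrel; the one meant has the colours described above.

How it is judged:
By the outcome, as a careful person would: the job done as asked, in the order asked, and still so for the second after the job is handed in, with the robot touching nothing.
It also fails if it takes over 58 s, if anything falls off the work surface, if the arm or the gripper's body presses on something with over 40 N, if the wrist force passes 120 N, or if a joint passes its speed limit or range.

## Working session

There is one attempt and no reset: what is moved stays moved. The work goes in short steps, Python scripts to look and compute and a tool call to move; the robot and the scene stay as the last step left them, time stands still between calls to the robot, and variables do not carry over. Pictures are saved under pics/ and viewed, and the job is handed in when it is done.

Besides the shell and the picture viewer there is one more tool, called after "Request:" by a JSON object that holds its "op" and its "data", one argument or row to a line. servo_tool: Moves the arm, as the interface text tells. Its arguments: {"type":"object","properties":{"plan":{"type":"array","items":{"type":"array"}},"grip":{"type":"number"},"squeeze":{"type":"number"}},"required":["plan"]}

```bash
ls; mkdir -p pics; python3 - <<'E'
from cell import arm
import cv2
s=arm.observe()
print(s)
for n in("side","top"):
    p=arm.get_image(n)
    cv2.imwrite(f"pics/{n}0.png",p["frame"])
    print(n,{k:v for k,v in p.items() if k!="frame"})
    for q in["yellow_barrel","cabinet","flap","bed","green_barrel","red_barrel"]:
        try: print(q,[(r["at"],round(r["score"],2)) for r in arm.search_frame(p,q)])
        except Exception as e: print(q,e)
E
```

```text
pics
{'clock': 0.0, 'joints': array([ 1.06939897,  0.43521123,  0.02496163,  1.57408884, -0.01158253,
        1.13399771, -0.07510032]), 'dq': array([-0.00086352, -0.00103989, -0.00017161,  0.00168229, -0.00087382,
       -0.00089935, -0.00017856]), 'joint_efforts': array([-6.38144957e-04, -6.67847300e+01,  9.84682515e-01, -3.14461541e+01,
       -6.05509174e-02,  4.26724227e-02,  1.49409348e-04]), 'position': array([ 0.24244498, -0.57550949,  0.22595534]), 'ee_rot': array([ 2.00252682,  0.40624306, -2.00346095]), 'force': array([-0.74899674, -0.59484314,  0.1752281 ]), 'ft_torque': array([-0.04055337, -0.00358186, -0.06620054]), 'width': 0.9977772111821045}
side {'fx': 359.3513117413395, 'fy': 359.3513117413395, 'cx': 250.93790836663902, 'cy': 197.07431851778165, 'D': array([-0.06623585,  0.        ,  0.        ,  0.        ,  0.        ]), 'position': array([0.42558608, 0.82297913, 0.94438339]), 'rotation': array([-0.13233869,  2.85639717, -1.16176165]), 'shot': 1}
yellow_barrel [([237.2, 269.8], 0.9), ([167.1, 277.0], 0.7), ([329.3, 306.6], 0.6)]
cabinet [([210.0, 153.8], 0.7)]
flap []
bed [([256.5, 279.3], 0.57), ([268.4, 359.6], 0.31)]
green_barrel [([234.2, 290.4], 0.72)]
red_barrel [([229.8, 246.9], 0.86)]
top {'fx': 438.7514638715938, 'fy': 438.7514638715938, 'cx': 251.23378225011942, 'cy': 200.21352750841422, 'D': array([-0.09463469,  0.        ,  0.        ,  0.        ,  0.        ]), 'position': array([ 0.24611219, -0.00422006,  1.37494575]), 'rotation': array([-2.19581038,  2.0066167 , -0.22087772]), 'shot': 2}
yellow_barrel [([180.1, 135.1], 0.8), ([142.1, 277.5], 0.64), ([181.2, 195.4], 0.54)]
cabinet [([325.6, 149.1], 0.59)]
flap [([324.9, 149.4], 0.74), ([317.9, 179.2], 0.63)]
bed [([181.4, 215.3], 0.61)]
green_barrel [([156.0, 199.8], 0.73), ([403.7, 240.4], 0.51)]
red_barrel [([203.4, 190.6], 0.68)]
```

View pics/side0.png

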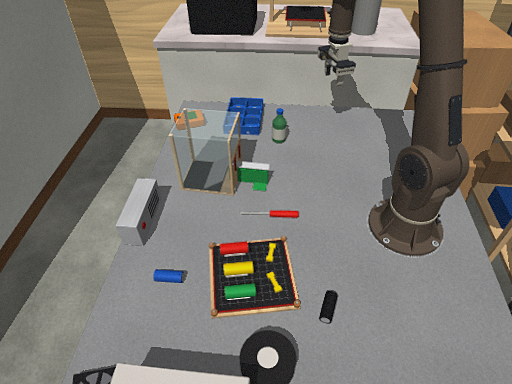

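View pics/top0.png

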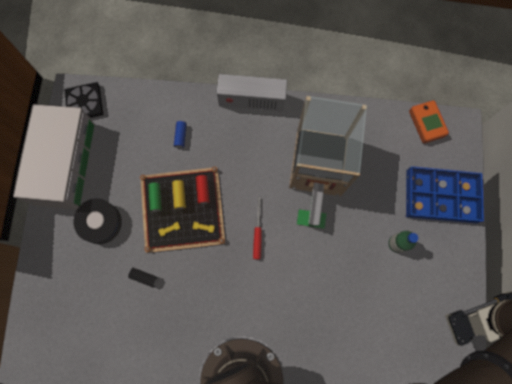

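Both views show three barrels in the bed's cradles plus loose look-alikes. The candidates for the yellow barrel are:
- **Yellow barrel:** side (238,269), top (179,194)
- **Red barrel:** side (234,248), top (203,189)
- **Green barrel:** side (239,291), top (155,195)
- **Blue cylinder:** side (168,276), top (180,134)
- **Black cylinder:** side (328,306), top (143,277)
- **Yellow clips:** top (170,229) and (203,227)

I choose the middle cradle's yellow one and will check it in a crop.

```bash
cat > h.py <<'E'
import numpy as np, cv2
from scipy.spatial.transform import Rotation as R
def KD(p): return np.array([[p["fx"],0,p["cx"]],[0,p["fy"],p["cy"]],[0,0,1.]]),np.array(p["D"],float)
def rot(p): return R.from_rotvec(p["rotation"]).as_matrix()
def ray(p,uv,z):
    K,D=KD(p); n=cv2.undistortPoints(np.array(uv,float).reshape(-1,1,2),K,D).reshape(-1,2)
    d=np.c_[n,np.ones(len(n))]@rot(p).T; c=np.array(p["position"])
    return c+d*((z-c[2])/d[:,2])[:,None]
def proj(p,X):
    K,D=KD(p); M=rot(p).T; t=-M@np.array(p["position"])
    return cv2.projectPoints(np.atleast_2d(np.array(X,float)),cv2.Rodrigues(M)[0],t,K,D)[0].reshape(-1,2)
def crop(p,name,x0,y0,x1,y1,f):
    im=cv2.resize(p["frame"][y0:y1,x0:x1],None,fx=f,fy=f,interpolation=cv2.INTER_CUBIC)
    cv2.imwrite(name,im)
E
python3 - <<'E'
from cell import arm
from h import *
import pickle
ps={}
for n in("side","top"):
    p=arm.get_image(n); ps[n]=p
    for q in["yellow_barrel","green_barrel","red_barrel","cabinet","bed","flap"]:
        for r in arm.trace(p,q)[:3]:
            m=r["pixels"]; ys,xs=np.nonzero(m)
            b=cv2.boxPoints(cv2.minAreaRect(np.c_[xs,ys].astype(np.float32)))
            print(n,q,round(r["score"],2),np.round(r["at"],1),m.sum(),np.round(b,0).tolist())
pickle.dump(ps,open("ps.pkl","wb"))
s,t=ps["side"],ps["top"]
crop(s,"pics/s_bed.png",200,225,310,325,7)
crop(t,"pics/t_bed.png",130,160,235,260,7)
crop(s,"pics/s_cab.png",160,95,280,200,6)
crop(t,"pics/t_cab.png",285,90,375,235,4)
E
```

```text
side yellow_barrel 0.89 [330.1 304.9] 442 [[318.0, 321.0], [325.0, 289.0], [339.0, 292.0], [332.0, 325.0]]
side yellow_barrel 0.88 [236.8 269.1] 385 [[222.0, 262.0], [251.0, 259.0], [253.0, 273.0], [224.0, 276.0]]
side yellow_barrel 0.62 [257.2 278.1] 4901 [[206.0, 242.0], [294.0, 236.0], [300.0, 312.0], [211.0, 319.0]]
side green_barrel 0.79 [237.5 291. ] 398 [[224.0, 286.0], [254.0, 282.0], [255.0, 296.0], [225.0, 299.0]]
side red_barrel 0.79 [232.3 246.1] 295 [[219.0, 244.0], [247.0, 241.0], [248.0, 252.0], [220.0, 254.0]]
side cabinet 0.69 [211.3 154.8] 6177 [[169.0, 108.0], [269.0, 108.0], [269.0, 195.0], [169.0, 195.0]]
side cabinet 0.44 [259.8 280.8] 4704 [[206.0, 243.0], [294.0, 237.0], [300.0, 312.0], [211.0, 318.0]]
side bed 0.78 [255.6 282.4] 4680 [[204.0, 244.0], [292.0, 234.0], [300.0, 309.0], [212.0, 319.0]]
side bed 0.63 [281.5 128.7] 407 [[272.0, 108.0], [285.0, 108.0], [285.0, 143.0], [272.0, 143.0]]
top yellow_barrel 0.89 [144.6 278.6] 321 [[127.0, 277.0], [131.0, 266.0], [158.0, 277.0], [154.0, 288.0]]
top yellow_barrel 0.74 [179.9 132.8] 287 [[173.0, 147.0], [175.0, 120.0], [186.0, 121.0], [184.0, 148.0]]
top yellow_barrel 0.6 [179.8 195.4] 326 [[172.0, 181.0], [183.0, 180.0], [186.0, 208.0], [174.0, 209.0]]
top green_barrel 0.54 [155.5 200.8] 293 [[147.0, 184.0], [158.0, 182.0], [162.0, 210.0], [151.0, 211.0]]
top red_barrel 0.74 [326.9 149.5] 6740 [[283.0, 223.0], [302.0, 94.0], [369.0, 104.0], [351.0, 233.0]]
top red_barrel 0.68 [201.  190.6] 321 [[196.0, 176.0], [207.0, 175.0], [210.0, 203.0], [198.0, 204.0]]
top cabinet 0.56 [324.6 148.9] 6653 [[283.0, 223.0], [303.0, 94.0], [369.0, 104.0], [350.0, 233.0]]
top bed 0.88 [183.5 215.8] 5137 [[137.0, 174.0], [218.0, 166.0], [225.0, 245.0], [144.0, 253.0]]
top flap 0.44 [317.4 182. ] 27 [[312.0, 182.0], [312.0, 180.0], [323.0, 181.0], [323.0, 183.0]]
top flap 0.35 [254.2 239.9] 334 [[253.0, 197.0], [261.0, 197.0], [261.0, 259.0], [253.0, 259.0]]
```

View pics/s_bed.png

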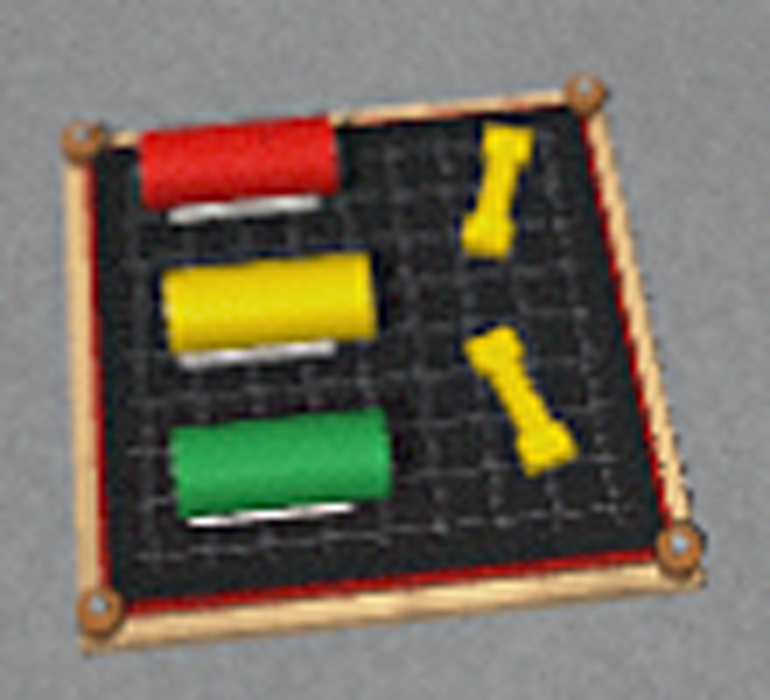

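View pics/t_bed.png

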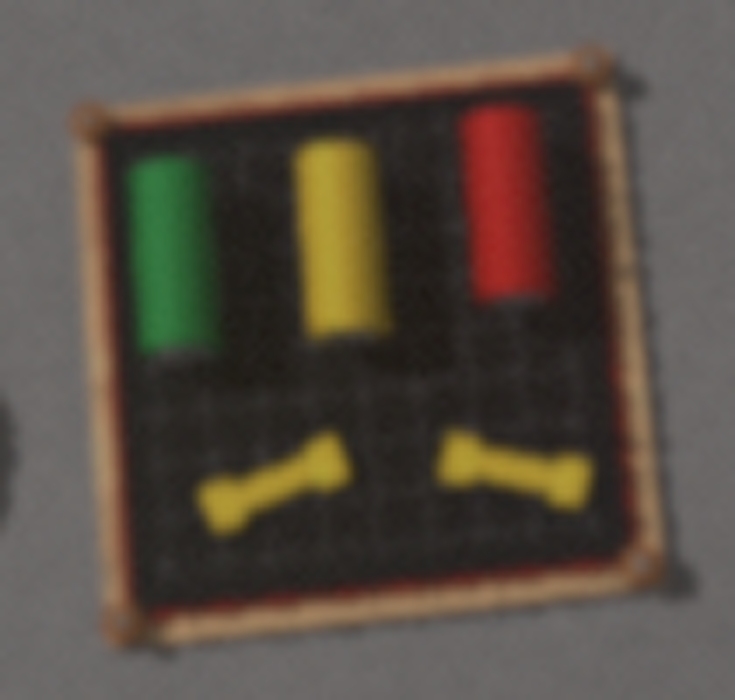

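View pics/s_cab.png

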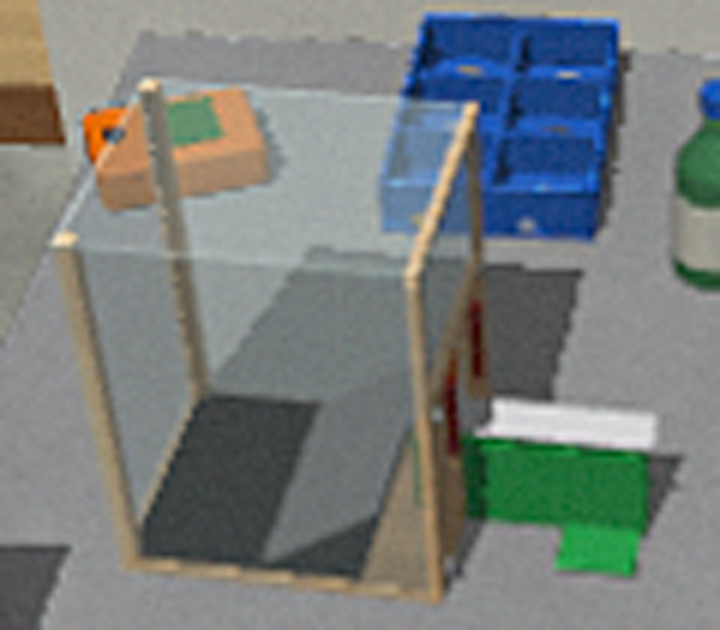

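View pics/t_cab.png

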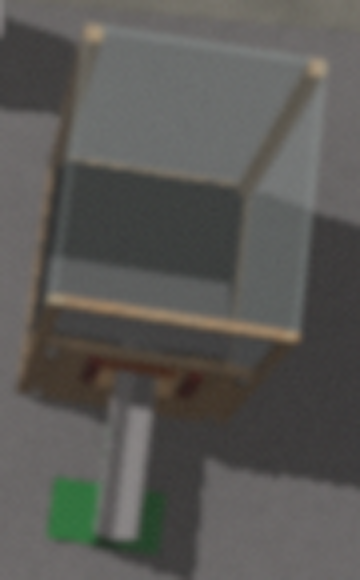

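The yellow barrel is confirmed in the middle cradle (crop t_bed (340,237), s_bed (270,300)), with red and green on either side. The rail and cabinet are clear in the other crops. Next I'll fit the poses.

```bash
cat > fit.py <<'E'
from h import *
import pickle
from scipy.optimize import least_squares
ps=pickle.load(open("ps.pkl","rb")); s,t=ps["side"],ps["top"]
def px(P,x0,y0,f): return (np.array(P,float)+.5)/f-.5+[x0,y0]
def T(q,X): 
    c,S=np.cos(q[2]),np.sin(q[2]); X=np.array(X,float); return np.c_[q[0]+c*X[:,0]-S*X[:,1],q[1]+S*X[:,0]+c*X[:,1],X[:,2]]
tb=px([(90,118),(592,62),(642,565),(125,625)],130,160,7); sb=px([(100,607),(83,140),(585,92),(680,545)],200,225,7)
print("bed top",ray(t,tb,.026).round(4).tolist()); print("bed side",ray(s,sb,.026).round(4).tolist())
# order: corners (+x,+y),(+x,-y),(-x,-y),(-x,+y) 
a=.5*(ray(t,tb,.026)+ray(s,sb,.026)); c=a.mean(0)
ex=(a[0]+a[1]-a[2]-a[3]); by=np.arctan2(ex[1],ex[0]); print("bed",c,np.degrees(by),"sides",np.linalg.norm(a[0]-a[1]),np.linalg.norm(a[1]-a[2]))
yb=T([c[0],c[1],by],[[.045,0,.0475]]); print("yellow pred",yb)
for n,p,uv in(("t",t,px([(342,237)],130,160,7)),("s",s,px([(268,303)],200,225,7))): print(n,"yellow proj",proj(p,yb),"seen mid",uv, "ray@z=.0475",ray(p,uv,.0475))
# cabinet
C=[(-.003,.082,.25),(-.003,-.082,.25),(.197,.082,.25),(.197,-.082,.25)]
ct=px([(55,299),(297,337),(93,33),(318,68)],285,90,4)
cs=px([(413,273),(472,106),(65,240),(148,87)],160,95,6)
print("cab top",ray(t,ct,.25).round(4).tolist()); print("cab side",ray(s,cs,.25).round(4).tolist())
def f(q): 
    X=T(q,C); X[2:,:2]+=q[3]*np.array([np.cos(q[2]),np.sin(q[2])])
    return np.r_[(proj(t,X)-ct).ravel(),(proj(s,X)-cs).ravel()]
r=least_squares(f,[.55,-.2,-.2,0],loss="soft_l1"); print("cab",r.x,np.degrees(r.x[2])); print(r.fun.reshape(-1,2).round(1).tolist())
q=r.x; print("rail_start",T(q,[[-.125,0,.07]]),"rail out lip proj",proj(t,T(q,[(-.125,.016,.084),(-.125,-.016,.084),(-.006,.016,.084),(-.006,-.016,.084)])),proj(s,T(q,[(-.125,.016,.084),(-.125,-.016,.084),(-.006,.016,.084),(-.006,-.016,.084)])))
def box(img,p,q,L,x0,y0,f,name):
    for P in L:
        uv=(proj(p,T(q,P))-[x0,y0]+.5)*f-.5
        cv2.polylines(img,[np.round(uv).astype(int)],False,(255,0,255),1)
    cv2.imwrite(name,img)
L=[[(-.125,.016,.084),(-.125,-.016,.084),(-.006,-.016,.084),(-.006,.016,.084),(-.125,.016,.084)],[(0,.085,.25),(0,-.085,.25),(.194,-.085,.25),(.194,.085,.25),(0,.085,.25)],[(-.125,0,.07),(-.006,0,.07)],[(-.006,.085,.0),(-.006,-.085,.0),(-.006,-.085,.25),(-.006,.085,.25),(-.006,.085,.0)],[(-.006,.031,.075),(-.006,.031,.138),(-.006,-.031,.138),(-.006,-.031,.075)]]
if __name__=="__main__":
    import sys
    box(cv2.imread("pics/s_cab.png"),s,q,L,160,95,6,"pics/s_cab_o%s.png"%sys.argv[1]); box(cv2.imread("pics/t_cab.png"),t,q,L,285,90,4,"pics/t_cab_o%s.png"%sys.argv[1])
E
python3 fit.py 1
```

```text
bed top [[0.5891, 0.3742, 0.026], [0.6359, 0.1475, 0.026], [0.4081, 0.1006, 0.026], [0.3605, 0.3257, 0.026]]
bed side [[0.5902, 0.377, 0.026], [0.6365, 0.1524, 0.026], [0.411, 0.1054, 0.026], [0.3643, 0.3299, 0.026]]
bed [0.49945265 0.23909041 0.026     ] 11.792524023569387 sides 0.23038291096944483 0.23145434400260537
yellow pred [[0.54350289 0.24828699 0.0475    ]]
t yellow proj [[178.30840923 192.05177538]] seen mid [[178.42857143 193.42857143]] ray@z=.0475 [[0.53915697 0.24735666 0.0475    ]]
s yellow proj [[236.26549337 268.65034534]] seen mid [[237.85714286 267.85714286]] ray@z=.0475 [[0.53919315 0.24515303 0.0475    ]]
cab top [[0.6028, -0.1011, 0.25], [0.5914, -0.2648, 0.25], [0.7988, -0.1153, 0.25], [0.788, -0.2737, 0.25]]
cab side [[0.6041, -0.099, 0.25], [0.593, -0.2635, 0.25], [0.8, -0.1154, 0.25], [0.7903, -0.2718, 0.25]]
cab [ 0.60075488 -0.18263965 -0.0625913  -0.00318423] -3.586217417978424
[[-0.2, -0.0], [-0.2, -0.4], [-0.8, -0.2], [1.0, -0.2], [0.4, -0.3], [0.1, -0.1], [0.0, 0.5], [0.6, -0.7]]
rail_start [[ 0.47599965 -0.17482085  0.07      ]] rail out lip proj [[308.90892867 222.71172397]
 [319.50610771 224.30588387]
 [313.73487843 184.55127368]
 [324.12964589 186.11266514]] [[268.38828265 168.85340575]
 [269.50244397 163.17774015]
 [236.14827216 165.83090389]
 [237.78570525 160.26859337]]
```

View overlays.

View pics/s_cab_o1.png

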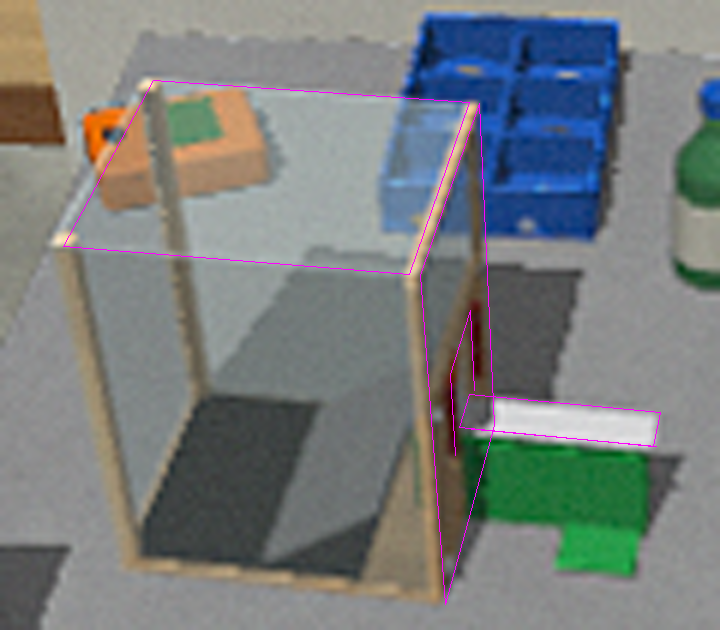

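View pics/t_cab_o1.png

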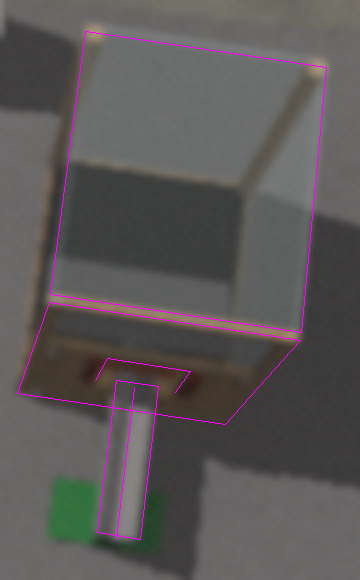

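```bash
cat > tgt.py <<'E'
from h import *
from cell import arm
import sys
CAB=np.array([.6008,-.1826]); CY=-.0626
def cab(x,y): c,s=np.cos(CY),np.sin(CY); return CAB+[c*x-s*y,s*x+c*y]
def tocab(P): d=np.array(P)[:2]-CAB; c,s=np.cos(CY),np.sin(CY); return [c*d[0]+s*d[1],-s*d[0]+c*d[1]]
def orient(yaw,lean,flip=1):
    # tool x: down with lean forward along yaw; tool y: +-left
    f=np.array([np.cos(yaw),np.sin(yaw),0]); l=np.array([-f[1],f[0],0]); z=np.array([0,0,1.])
    x=np.sin(lean)*f-np.cos(lean)*z; y=flip*l
    return R.from_matrix(np.c_[x,y,np.cross(x,y)])
def show(P,yaw,lean=0,flip=1):
    s=arm.observe(); r0=R.from_rotvec(s["ee_rot"]); g=orient(yaw,lean,flip)
    print("t",round(s["clock"],2),"pos",s["position"].round(4),"shift cm",((np.array(P)-s["position"])*100).round(2),"turn deg",np.degrees((g*r0.inv()).as_rotvec()).round(1),"F",s["force"].round(1),"w",round(s["width"],3),"q",s["joints"].round(2))
E
python3 - <<'E'
from tgt import *
s=arm.observe(); print(R.from_rotvec(s["ee_rot"]).as_matrix().round(3))
for f in(1,-1): show([.540,.247,.20],np.radians(11.8),0,f)
print(cab(-.07,0))
E
```

```text
[[ 0.     0.388 -0.922]
 [-0.    -0.922 -0.388]
 [-1.     0.     0.   ]]
t 1.4 pos [ 0.2427 -0.576   0.2268] shift cm [29.73 82.3  -2.68] turn deg [ -0.   0. 169.] F [ 0.7 -0.7  0.3] w 1.0 q [ 1.07  0.43  0.02  1.57 -0.01  1.13 -0.08]
t 1.4 pos [ 0.2427 -0.576   0.2268] shift cm [29.73 82.3  -2.68] turn deg [  0.   0. -11.] F [ 0.7 -0.7  0.3] w 1.0 q [ 1.07  0.43  0.02  1.57 -0.01  1.13 -0.08]
[ 0.53093711 -0.17822086]
```

Request:
{"op": "servo_tool", "data": {
  "plan": [
    [[1.5,4,0],[0,0,-1]],
    [[3,8.2,0],[0,0,-2]],
    [[4.5,12.4,0],[0,0,-3]],
    [[6,16.5,0],[0,0,-4]],
    [[7.5,20.6,0],[0,0,-5]],
    [[9,24.7,0],[0,0,-6]],
    [[10.4,28.8,0],[0,0,-7]],
    [[11.9,33,0],[0,0,-8]],
    [[13.4,37,0],[0,0,-9]],
    [[14.9,41,0],[0,0,-10]],
    [[16.4,45,0],[0,0,-11]],
    [[17.5,48,0],[0,0,-11]]
  ],
  "grip": 0.62
}}

```text
clock: 2.6
position: [0.4184, -0.0933, 0.2271]
ee_rot: [2.113, 0.22, -2.111]
force: [0.1, -0.6, -0.1]
width: 0.621
```

```bash
python3 - <<'E'
from tgt import *
show([.540,.247,.12],np.radians(11.8),0,-1)
E
```

```text
t 2.6 pos [ 0.4184 -0.0933  0.2271] shift cm [ 12.16  34.03 -10.71] turn deg [-0.   0.1 -0.1] F [ 0.1 -0.6 -0.1] w 0.621 q [ 0.35  0.13 -0.28  2.    0.04  1.01 -1.32]
```

Request:
{"op": "servo_tool", "data": {
  "plan": [
    [[1.5,4.2,0],[0,0,0]],
    [[3,8.4,0],[0,0,0]],
    [[4.5,12.6,0],[0,0,0]],
    [[6,16.8,0],[0,0,0]],
    [[7.5,21,0],[0,0,0]],
    [[9,25.2,-2],[0,0,0]],
    [[10.5,29.4,-4],[0,0,0]],
    [[11.6,32.5,-6],[0,0,0]],
    [[12.2,34,-8],[0,0,0]],
    [[12.2,34,-10],[0,0,0]],
    [[12.2,34,-10.7],[0,0,0]],
    [[12.2,34,-10.7],[0,0,0]]
  ]
}}

```text
clock: 3.8
position: [0.5399, 0.2459, 0.1193]
ee_rot: [2.111, 0.219, -2.112]
force: [-0.7, 0.2, 0.3]
width: 0.621
```

```bash
python3 - <<'E'
from tgt import *
show([.540,.247,.031],np.radians(11.8),0,-1)
p=arm.get_image("side"); crop(p,"pics/s1.png",190,200,310,320,5)
p=arm.get_image("top"); crop(p,"pics/t1.png",120,150,245,260,5)
E
```

```text
t 3.8 pos [0.5399 0.2459 0.1193] shift cm [ 0.01  0.11 -8.83] turn deg [ 0.1 -0.  -0.1] F [-0.7  0.2  0.3] w 0.621 q [-0.24  0.53 -0.4   1.75  0.25  0.92 -2.11]
```

View pics/s1.png

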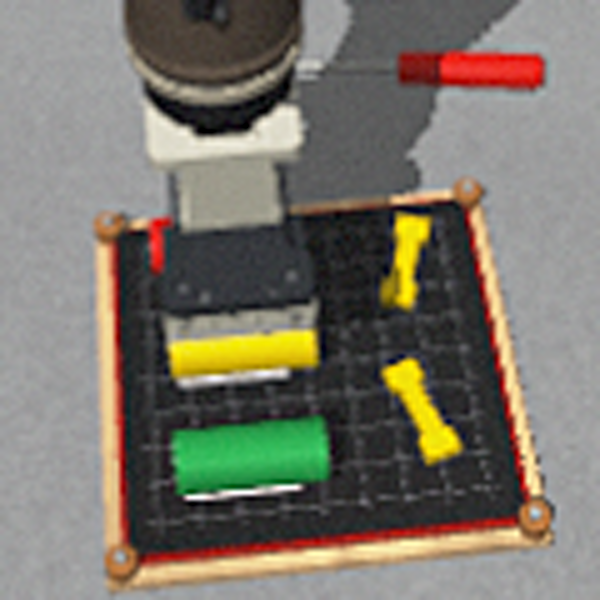

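View pics/t1.png

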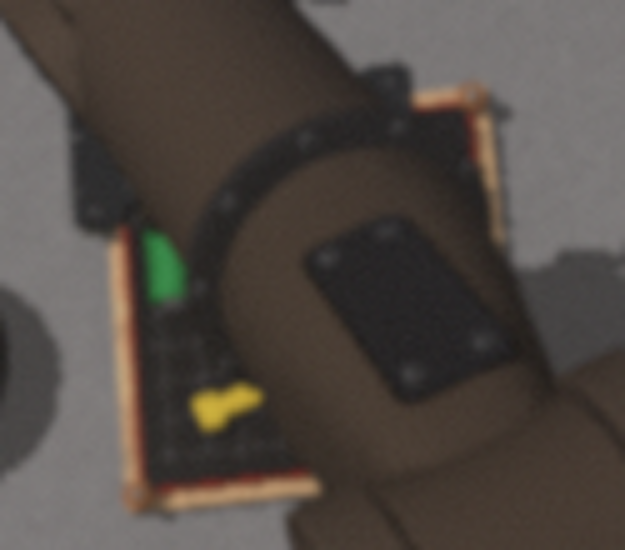

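The gripper sits over the middle yellow barrel (side crop (245,355)), with jaws across its axis, and the arm blocks the top view. Descending now.

Request:
{"op": "servo_tool", "data": {
  "plan": [
    [[0,0.1,-2],[0,0,0]],
    [[0,0.1,-4],[0,0,0]],
    [[0,0.1,-5.5],[0,0,0]],
    [[0,0.1,-6.5],[0,0,0]],
    [[0,0.1,-7.5],[0,0,0]],
    [[0,0.1,-8.2],[0,0,0]],
    [[0,0.1,-8.8],[0,0,0]],
    [[0,0.1,-8.8],[0,0,0]],
    [[0,0.1,-8.8],[0,0,0]]
  ]
}}

```text
clock: 4.8
position: [0.541, 0.2475, 0.0332]
ee_rot: [2.115, 0.22, -2.11]
force: [-0.3, 0.0, 0.1]
width: 0.623
```

Request:
{"op": "servo_tool", "data": {
  "plan": [
    [[0,0,0],[0,0,0]],
    [[0,0,0],[0,0,0]],
    [[0,0,0],[0,0,0]],
    [[0,0,0],[0,0,0]],
    [[0,0,0],[0,0,0]],
    [[0,0,0],[0,0,0]]
  ],
  "grip": 0,
  "squeeze": 20
}}

```text
clock: 5.4
position: [0.5415, 0.2462, 0.0335]
ee_rot: [2.115, 0.217, -2.11]
force: [0.6, -5.6, 4.4]
width: 0.383
```

Request:
{"op": "servo_tool", "data": {
  "plan": [
    [[0,0,0.5],[0,0,0]],
    [[0,0,1.5],[0,0,0]],
    [[0,0,3],[0,0,0]],
    [[0,0,6],[0,0,0]],
    [[0,0,9],[0,0,0]],
    [[0,0,13],[0,0,0]],
    [[0,0,16],[0,0,0]],
    [[0,0,17],[0,0,0]],
    [[0,0,17],[0,0,0]]
  ]
}}

```text
clock: 6.3
position: [0.5421, 0.247, 0.2056]
ee_rot: [2.119, 0.219, -2.106]
force: [0.1, 0.1, -1.6]
width: 0.381
```

```bash
python3 - <<'E'
from tgt import *
c=cab(-.07,0)
show([c[0],c[1],.20],CY,0,-1)
p=arm.get_image("side"); crop(p,"pics/s2.png",180,170,320,320,5)
E
```

```text
t 6.3 pos [0.5421 0.247  0.2056] shift cm [ -1.11 -42.52  -0.56] turn deg [ -0.    0.3 -15.4] F [ 0.1  0.1 -1.6] w 0.381 q [-0.22  0.44 -0.42  1.65  0.2   1.09 -2.06]
```

View pics/s2.png

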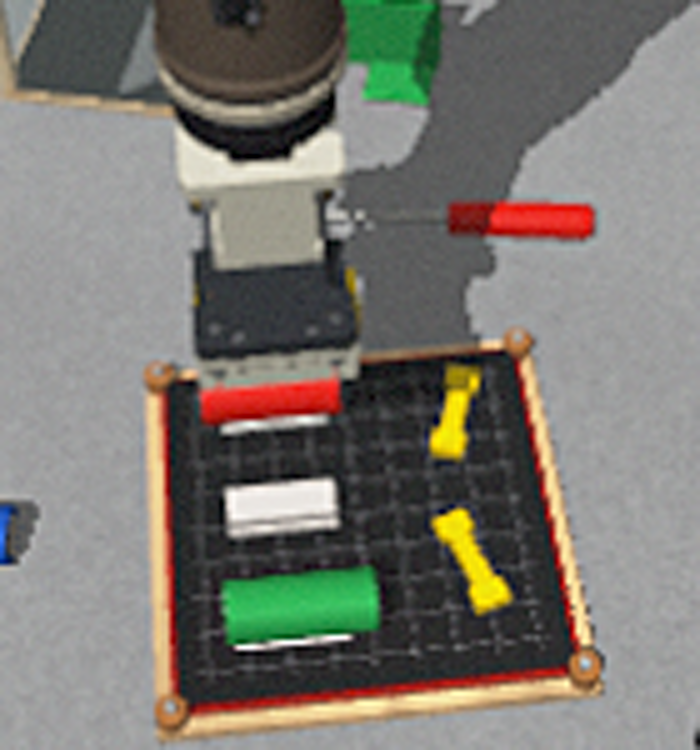

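Request:
{"op": "servo_tool", "data": {
  "plan": [
    [[-1,-3,0],[0,0,-1]],
    [[-2,-7,0],[0,0,-3]],
    [[-3,-11,0],[0,0,-5]],
    [[-4,-15,0],[0,0,-7]],
    [[-4.2,-19,0],[0,0,-9]],
    [[-4.2,-23,0],[0,0,-11]],
    [[-4.2,-27,0],[0,0,-13]],
    [[-4.2,-31,0],[0,0,-15.4]],
    [[-4.2,-35,0],[0,0,-15.4]],
    [[-4,-39,0],[0,0,-15.4]],
    [[-3,-42,0],[0,0,-15.4]],
    [[-1.5,-42.5,0],[0,0,-15.4]]
  ]
}}

```text
clock: 7.55
position: [0.5241, -0.1839, 0.2015]
ee_rot: [-2.187, 0.079, 2.189]
force: [0.8, 0.5, -2.1]
width: 0.385
```

```bash
python3 - <<'E'
from tgt import *
c=cab(-.07,0)
show([c[0],c[1],.13],CY,0,-1)
E
```

```text
t 7.55 pos [ 0.5241 -0.1839  0.2015] shift cm [ 0.69  0.57 -7.15] turn deg [ 0.2 -0.1  0.4] F [ 0.8  0.5 -2.1] w 0.385 q [ 0.41  0.36 -0.23  1.76  0.1   1.03 -1.49]
```

Request:
{"op": "servo_tool", "data": {
  "plan": [
    [[0.4,0.5,0],[0,0,0.4]],
    [[0.7,0.6,-2],[0,0,0.4]],
    [[0.7,0.6,-4],[0,0,0.4]],
    [[0.7,0.6,-6],[0,0,0.4]],
    [[0.7,0.6,-7.2],[0,0,0.4]],
    [[0.7,0.6,-7.2],[0,0,0.4]],
    [[0.7,0.6,-7.2],[0,0,0.4]]
  ]
}}

```text
clock: 8.25
position: [0.531, -0.1774, 0.1295]
ee_rot: [-2.19, 0.07, 2.193]
force: [0.1, 0.4, -1.1]
width: 0.389
```

```bash
python3 - <<'E'
from tgt import *
c=cab(-.07,0)
show([c[0],c[1],.082],CY,0,-1)
p=arm.get_image("side"); crop(p,"pics/s3.png",200,80,330,200,6)
p=arm.get_image("top"); crop(p,"pics/t3.png",270,130,370,240,5)
E
```

```text
t 8.25 pos [ 0.531  -0.1774  0.1295] shift cm [-0.   -0.08 -4.75] turn deg [ 0.1 -0.1 -0.1] F [ 0.1  0.4 -1.1] w 0.389 q [ 0.39  0.44 -0.22  1.83  0.13  0.88 -1.53]
```

View pics/s3.png

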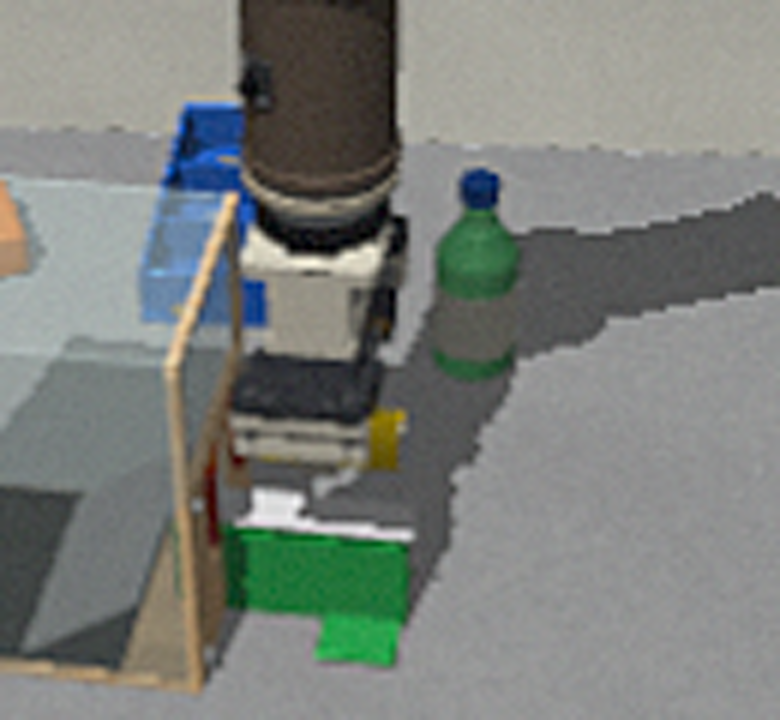

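View pics/t3.png

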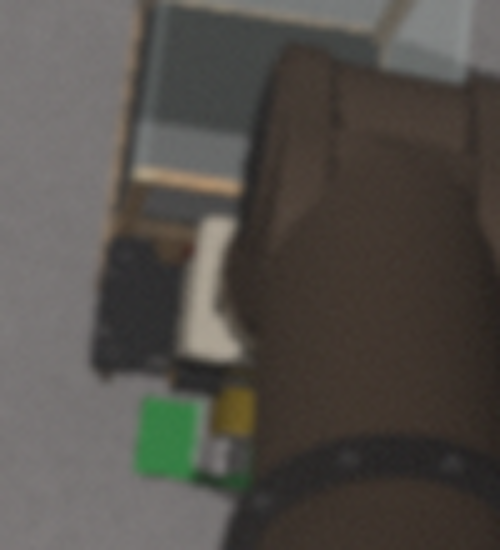

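```bash
python3 - <<'E'
from tgt import *
import pickle; ps=pickle.load(open("ps.pkl","rb"))
s=arm.observe(); print(tocab(s["position"]))
z=s["position"][2]+.014
for d in(-.070,-.112,-.028):
  X=[[*cab(d,y),zz] for y,zz in((0.018,z),(-.018,z),(0,z+.018),(0,z-.018))]
  print(d,"side",((proj(ps["side"],X)-[200,80]+.5)*6-.5).round(0).tolist(),"top",((proj(ps["top"],X)-[270,130]+.5)*5-.5).round(0).tolist())
E
```

```text
[np.float64(-0.06931056609708257), np.float64(0.000437618117972197)]
-0.07 side [[321.0, 451.0], [330.0, 414.0], [325.0, 408.0], [326.0, 456.0]] top [[219.0, 354.0], [280.0, 364.0], [254.0, 352.0], [245.0, 366.0]]
-0.112 side [[392.0, 458.0], [400.0, 420.0], [396.0, 414.0], [396.0, 462.0]] top [[210.0, 425.0], [272.0, 435.0], [246.0, 424.0], [236.0, 436.0]]
-0.028 side [[250.0, 445.0], [261.0, 408.0], [255.0, 402.0], [257.0, 450.0]] top [[227.0, 284.0], [289.0, 294.0], [263.0, 281.0], [253.0, 296.0]]
```

Request:
{"op": "servo_tool", "data": {
  "plan": [
    [[0,-0.05,-1],[0,0,0]],
    [[0,-0.05,-2],[0,0,0]],
    [[0,-0.05,-3],[0,0,0]],
    [[0,-0.05,-3.6],[0,0,0]],
    [[0,-0.05,-4],[0,0,0]],
    [[0,-0.05,-4.2],[0,0,0]],
    [[0,-0.05,-4.4],[0,0,0]],
    [[0,-0.05,-4.5],[0,0,0]],
    [[0,-0.05,-4.5],[0,0,0]]
  ]
}}

```text
clock: 9.25
position: [0.5317, -0.1783, 0.0855]
ee_rot: [-2.192, 0.071, 2.191]
force: [-0.4, 0.0, -1.7]
width: 0.389
```

```bash
python3 - <<'E'
from tgt import *
c=cab(-.07,0)
show([c[0],c[1],.082],CY,0,-1)
p=arm.get_image("side"); crop(p,"pics/s4.png",200,80,330,200,6)
E
```

```text
t 9.25 pos [ 0.5317 -0.1783  0.0855] shift cm [-0.08  0.01 -0.35] turn deg [ 0.2  0.  -0. ] F [-0.4  0.  -1.7] w 0.389 q [ 0.38  0.5  -0.21  1.87  0.15  0.78 -1.54]
```

View pics/s4.png

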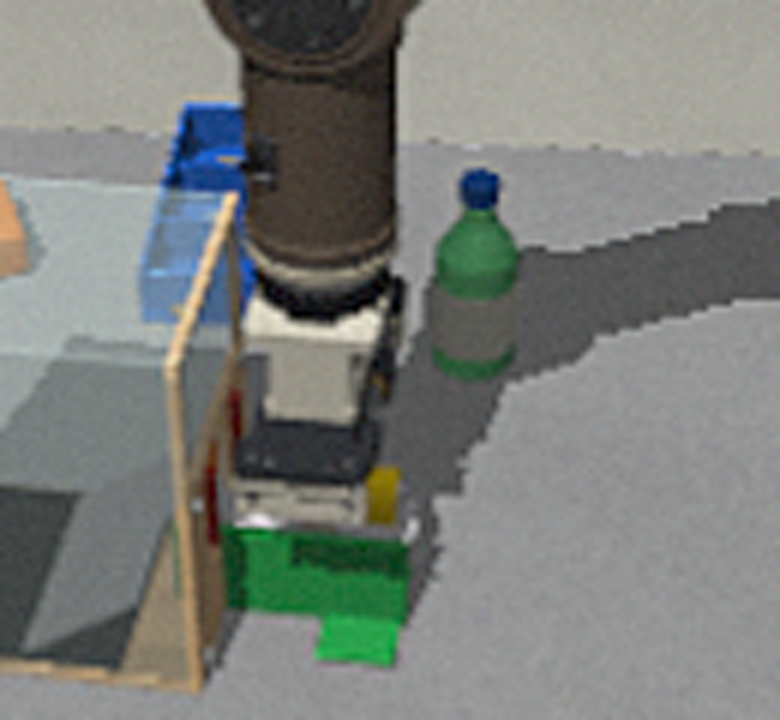

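No contact force yet, and the barrel is just above the rail. I'll lower the last few mm in fine steps.

Request:
{"op": "servo_tool", "data": {
  "plan": [
    [[-0.05,0,-0.2],[0,0,0]],
    [[-0.05,0,-0.3],[0,0,0]],
    [[-0.05,0,-0.4],[0,0,0]],
    [[-0.05,0,-0.4],[0,0,0]]
  ]
}}

```text
clock: 9.7
position: [0.5316, -0.1776, 0.0818]
ee_rot: [-2.193, 0.07, 2.19]
force: [-0.0, 3.1, 2.0]
width: 0.388
```

Request:
{"op": "servo_tool", "data": {
  "plan": [
    [[0,0.08,0],[0,0,0]],
    [[0,0.12,-0.1],[0,0,0]],
    [[0,0.12,-0.1],[0,0,0]]
  ]
}}

```text
clock: 10.0
position: [0.5318, -0.1773, 0.0814]
ee_rot: [-2.194, 0.072, 2.19]
force: [-2.3, -0.3, 6.7]
width: 0.386
```

Request:
{"op": "servo_tool", "data": {
  "plan": [
    [[0,0,0],[0,0,0]],
    [[0,0,0],[0,0,0]],
    [[0,0,0],[0,0,0]],
    [[0,0,0],[0,0,0]],
    [[0,0,0.5],[0,0,0]],
    [[0,0,2],[0,0,0]],
    [[0,0,4],[0,0,0]],
    [[0,0,7],[0,0,0]],
    [[-3,0,9],[0,0,0]],
    [[-7,0,9],[0,0,0]],
    [[-10,0,9],[0,0,0]],
    [[-10,0,9],[0,0,0]]
  ],
  "grip": 0.6
}}

```text
clock: 11.2
position: [0.4277, -0.1776, 0.1717]
ee_rot: [-2.19, 0.075, 2.192]
force: [0.9, 0.9, -0.6]
width: 0.601
```

```bash
python3 - <<'E'
from tgt import *
c=cab(-.16,0)
show([c[0],c[1],.13],CY,np.radians(42),-1)
p=arm.get_image("side"); crop(p,"pics/s5.png",200,80,330,200,6)
p=arm.get_image("top"); crop(p,"pics/t5.png",270,130,370,240,5)
E
```

```text
t 11.2 pos [ 0.4277 -0.1776  0.1717] shift cm [ 1.34  0.5  -4.17] turn deg [ -2.4 -42.    0.2] F [ 0.9  0.9 -0.6] w 0.601 q [ 0.47  0.25 -0.24  2.01  0.08  0.89 -1.44]
```

View pics/s5.png

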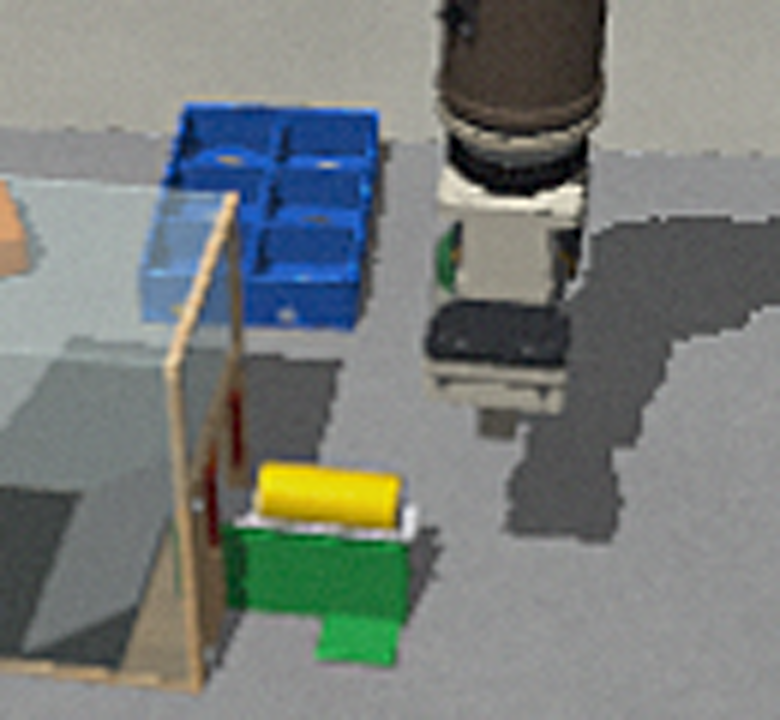

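View pics/t5.png

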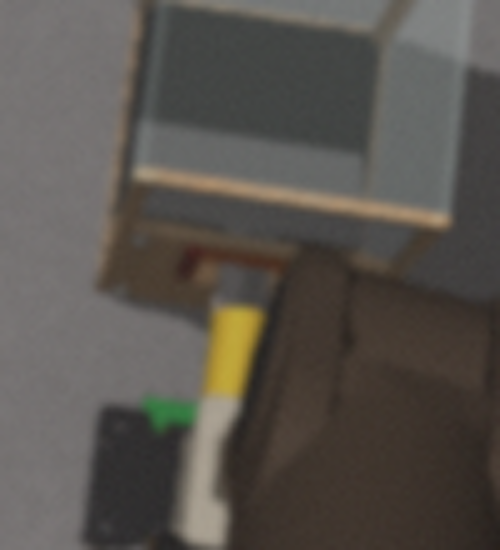

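The barrel rests on the rail by itself (side crop (330,495)), with its front short of the wall. I'll check how much clearance the bottle leaves.

```bash
python3 - <<'E'
from tgt import *
import pickle; ps=pickle.load(open("ps.pkl","rb"))
P=ray(ps["top"],[[411,238]],.15); Q=ray(ps["side"],[[280,111],],.15); print("bottle cap",P,Q, "cab frame",tocab(P[0]),tocab(Q[0]))
print("tail/front top-z .1135 side:", [tocab(x) for x in ray(ps["side"],(np.array([[400,490],[258,478]])+.5)/6-.5+[200,80],.0955)])
E
```

```text
bottle cap [[ 0.44676602 -0.44504423  0.15      ]] [[ 0.44953137 -0.44134586  0.15      ]] cab frame [np.float64(-0.13731398645200615), np.float64(-0.2715664039445238)] [np.float64(-0.134785423460538), np.float64(-0.267702281643212)]
tail/front top-z .1135 side: [[np.float64(-0.11341354066063922), np.float64(-0.011662915861797959)], [np.float64(-0.025585531011132825), np.float64(-0.010769089553049171)]]
```

Request:
{"op": "servo_tool", "data": {
  "plan": [
    [[1,0.2,0],[-0.4,-7,0]],
    [[2,0.4,0],[-0.8,-14,0]],
    [[3,0.4,0],[-1.2,-21,0]],
    [[3.5,0.4,0],[-1.6,-28,0]],
    [[3.5,0.4,0],[-2,-35,0]],
    [[3.5,0.4,0],[-2.4,-42,0.2]],
    [[3.5,0.4,0],[-2.4,-42,0.2]],
    [[3.5,0.4,0],[-2.4,-42,0.2]]
  ],
  "grip": 0
}}

```text
clock: 12.1
position: [0.4699, -0.1677, 0.1857]
ee_rot: [-2.756, 0.018, 1.403]
force: [-0.2, 0.2, 0.3]
width: 0.007
```

```bash
python3 - <<'E'
from tgt import *
c=cab(-.14,0.0005)
show([c[0],c[1],.096],CY,np.radians(42),-1)
p=arm.get_image("side"); crop(p,"pics/s6.png",200,80,330,200,6)
E
```

```text
t 12.1 pos [ 0.4699 -0.1677  0.1857] shift cm [-0.88 -0.57 -8.97] turn deg [-2.5 -5.9 -1.8] F [-0.2  0.2  0.3] w 0.007 q [ 1.19  0.16 -0.82  2.37 -1.02  0.16 -0.23]
```

View pics/s6.png

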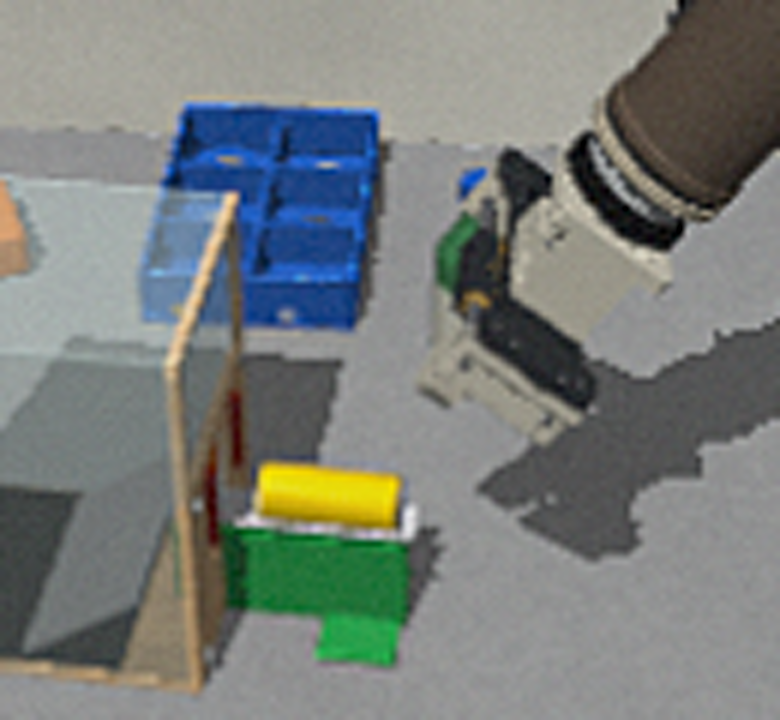

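```bash
cat > kin.py <<'E'
import numpy as np
from scipy.optimize import least_squares
from scipy.spatial.transform import Rotation as R
D=[([1.06939897,0.43521123,0.02496163,1.57408884,-0.01158253,1.13399771,-0.07510032],[.24245,-.57551,.22596],[2.00252682,0.40624306,-2.00346095]),
([.35,.13,-.28,2.0,.04,1.01,-1.32],[.4184,-.0933,.2271],[2.113,.22,-2.111]),
([-.24,.53,-.4,1.75,.25,.92,-2.11],[.5399,.2459,.1193],[2.111,.219,-2.112]),
([-.22,.44,-.42,1.65,.2,1.09,-2.06],[.5421,.247,.2056],[2.119,.219,-2.106]),
([.41,.36,-.23,1.76,.1,1.03,-1.49],[.5241,-.1839,.2015],[-2.187,.079,2.189]),
([.39,.44,-.22,1.83,.13,.88,-1.53],[.531,-.1774,.1295],[-2.19,.07,2.193]),
([.38,.5,-.21,1.87,.15,.78,-1.54],[.5317,-.1783,.0855],[-2.192,.071,2.191]),
([.47,.25,-.24,2.01,.08,.89,-1.44],[.4277,-.1776,.1717],[-2.19,.075,2.192]),
([1.19,.16,-.82,2.37,-1.02,.16,-.23],[.4699,-.1677,.1857],[-2.756,.018,1.403])]
def rz(a): return R.from_euler('z',a).as_matrix()
def ry(a): return R.from_euler('y',a).as_matrix()
def fk(q,k,sg):
    h,a,b,L,e1,e2,w,s,y1,y2,o1,o7=k
    M=rz(sg[0]*q[0]+o1); p=np.array([0,0,h])+M@[s,y1,0]
    M=M@ry(q[1]); p=p+M@[e1,0,a]
    M=M@rz(sg[1]*q[2])@ry(q[3]); p=p+M@[e2,y2,b]
    M=M@rz(sg[2]*q[4])@ry(q[5]); p=p+M@[w,0,L]
    M=M@rz(sg[3]*q[6]+o7)
    # tool: x = local z
    return p,M@np.array([[0,0,1],[0,1,0],[-1,0,0]]).T.T if 0 else M@np.array([[0,0,-1],[0,1,0],[1,0,0]])
def fun(k,sg):
    r=[]
    for q,p,w in D:
        P,M=fk(q,k,sg); r+=list((P-p)*10)+list((R.from_matrix(M)*R.from_rotvec(w).inv()).as_rotvec())
    return np.r_[r,.0]
if __name__=="__main__":
    import itertools; best=[]
    for sg in itertools.product([1,-1],repeat=4):
        for o7 in(0,np.pi/2,np.pi,-np.pi/2):
            f=least_squares(fun,[.3,.4,.4,.3,0,0,0,0,0,0,0,o7],args=(sg,),loss="soft_l1"); best.append((f.cost,sg,f.x))
    best.sort(key=lambda x:x[0])
    for b in best[:3]: print(b[0],b[1],b[2].round(3).tolist())
    k=best[0]; print(np.round(fun(k[2],k[1])[:-1].reshape(-1,6)*[100,100,100,57,57,57],1))
    np.save("kin.npy",np.r_[k[1],k[2]])
E
python3 kin.py
```

```text
0.0031121319628399924 (-1, -1, -1, -1) [0.276, 0.558, 0.428, 0.372, -0.003, 0.007, 0.0, 0.004, -0.031, -0.023, 0.001, 1.572]
0.0031121319628402144 (-1, -1, -1, -1) [0.276, 0.558, 0.428, 0.372, -0.003, 0.007, 0.0, 0.004, -0.031, -0.023, 0.001, 1.572]
0.0031121319628406585 (-1, -1, -1, -1) [0.276, 0.558, 0.428, 0.372, -0.003, 0.007, 0.0, 0.004, -0.031, -0.023, 0.001, 1.572]
[[-0.4  1.2 -0.8 -0.   0.  -0. ]
 [ 1.  -0.4  0.3  0.1 -0.3 -0.5]
 [-2.7  0.  -2.6 -0.2  0.4 -0.1]
 [ 0.9 -0.3 -0.5 -0.   0.1  0. ]
 [ 1.5  0.4  0.  -0.1 -0.1  0.4]
 [ 0.4 -3.1  3.4 -0.3 -0.3 -0.3]
 [ 1.2 -1.5  1.4 -0.2 -0.3  0.2]
 [-0.6  2.8 -1.   0.1 -0.   0.4]
 [-0.1  0.7 -0.2  0.3  0.   0.1]]
```

```bash
cat > ik.py <<'E'
from kin import *
from tgt import cab,orient,CY
kk=np.load("kin.npy"); sg=kk[:4]; k=kk[4:]
lo=np.array([-2.62,-.44,-1.27,.08,-1.32,.12,-2.74]);hi=np.array([2.62,2.09,1.32,2.57,4.46,2,2.74])
def ik(P,M,seeds):
    best=None
    for q0 in seeds:
        def f(q):
            p,m=fk(q,k,sg); return np.r_[(p-P)*10,(R.from_matrix(m)*M.inv()).as_rotvec(),(q-q0)*1e-3]
        r=least_squares(f,np.clip(q0,lo+.03,hi-.03),bounds=(lo+.02,hi-.02)); e=np.linalg.norm(r.fun[:6])
        if best is None or e<best[0]: best=(e,r.x,r.fun)
    return best
if __name__=="__main__":
    rng=np.random.default_rng(0)
    cur=np.array([1.19,.16,-.82,2.37,-1.02,.16,-.23]); dn=np.array([.38,.5,-.21,1.87,.15,.78,-1.54])
    for flip in(-1,1):
     for yawo in (0,):
      for x,z in((-.14,.16),(-.14,.096),(-.10,.096),(-.05,.096),(-.01,.096)):
       for lean in(15,25,30,35,40,45):
        S=[cur,dn]+[np.clip(dn+rng.normal(size=7)*.7,lo+.03,hi-.03) for _ in range(5)]
        b=ik(np.r_[cab(x,0),z],orient(CY+yawo,np.radians(lean),flip),S)
        print(flip,x,z,lean,"err",round(b[0],3),b[1].round(2))
E
python3 ik.py
```

```text
-1 -0.14 0.16 15 err 0.0 [ 1.04  0.29 -0.88  2.13  0.33  0.58 -1.68]
-1 -0.14 0.16 25 err 0.0 [ 1.22  0.25 -1.    2.27  0.4   0.32 -1.7 ]
-1 -0.14 0.16 30 err 0.0 [ 1.38  0.29 -1.16  2.34  0.74  0.22 -2.02]
-1 -0.14 0.16 35 err 0.0 [ 1.45  0.32 -1.21  2.4   1.45  0.14 -2.7 ]
-1 -0.14 0.16 40 err 0.077 [ 1.49  0.35 -1.25  2.41  1.51  0.14 -2.72]
-1 -0.14 0.16 45 err 0.162 [ 1.49  0.35 -1.25  2.4   1.52  0.14 -2.72]
-1 -0.14 0.096 15 err 0.0 [-0.3   0.37  0.77  2.28 -0.83  0.47 -0.5 ]
-1 -0.14 0.096 25 err 0.0 [ 1.31  0.56 -1.25  2.34  1.33  0.47 -2.59]
-1 -0.14 0.096 30 err 0.036 [ 1.35  0.57 -1.25  2.38  1.51  0.41 -2.72]
-1 -0.14 0.096 35 err 0.103 [ 1.4   0.59 -1.25  2.39  1.58  0.35 -2.72]
-1 -0.14 0.096 40 err 0.17 [ 1.45  0.61 -1.25  2.39  1.65  0.29 -2.72]
-1 -0.14 0.096 45 err 0.237 [ 1.49  0.65 -1.25  2.4   1.72  0.24 -2.72]
-1 -0.1 0.096 15 err 0.0 [ 0.49  0.35 -0.27  2.15  0.12  0.39 -1.48]
-1 -0.1 0.096 25 err 0.0 [ 0.78  0.37 -0.58  2.28  0.74  0.16 -2.06]
-1 -0.1 0.096 30 err 0.026 [ 0.94  0.4  -0.74  2.32  1.44  0.14 -2.72]
-1 -0.1 0.096 35 err 0.093 [ 1.33  0.65 -1.25 
[... 2379 characters left out ...]
.2   1.16]
1 -0.05 0.096 30 err 0.0 [ 0.79  0.43 -0.62  2.25  1.5   0.14  0.33]
1 -0.05 0.096 35 err 0.0 [ 1.06  0.56 -0.97  2.3   2.    0.34 -0.09]
1 -0.05 0.096 40 err 0.0 [ 1.1   0.6  -0.99  2.37  2.37  0.43 -0.42]
1 -0.05 0.096 45 err 0.0 [ 1.15  0.68 -1.05  2.43  2.55  0.57 -0.54]
1 -0.01 0.096 15 err 0.0 [ 0.71  0.53 -0.64  1.93  0.54  0.56  1.26]
1 -0.01 0.096 25 err 0.0 [ 0.66  0.46 -0.52  2.09  0.64  0.25  1.16]
1 -0.01 0.096 30 err 0.0 [ 0.97  0.58 -0.92  2.15  1.42  0.35  0.46]
1 -0.01 0.096 35 err 0.0 [ 0.96  0.56 -0.87  2.22  1.92  0.3  -0.03]
1 -0.01 0.096 40 err 0.0 [ 0.95  0.57 -0.84  2.29  2.43  0.36 -0.51]
1 -0.01 0.096 45 err 0.0 [ 1.13  0.74 -1.09  2.35  2.43  0.58 -0.4 ]
```

```bash
python3 - <<'E'
from tgt import *
c=cab(-.15,0)
show([c[0],c[1],.21],CY,0,-1)
E
```

```text
t 12.15 pos [ 0.4682 -0.1707  0.1857] shift cm [-1.71 -0.25  2.43] turn deg [-0.3 36.1 -0.7] F [-0.7  1.6 -0.5] w 0.004 q [ 1.2   0.16 -0.82  2.37 -1.03  0.15 -0.22]
```

Request:
{"op": "servo_tool", "data": {
  "plan": [
    [[-0.3,0,0.5],[0,7,0]],
    [[-0.6,0,1],[0,14,0]],
    [[-1,0,1.5],[0,21,0]],
    [[-1.3,0,2],[0,28,0]],
    [[-1.7,-0.2,2.4],[0,36,-0.7]],
    [[-1.7,-0.2,2.4],[0,36,-0.7]],
    [[-1.7,-0.2,2.4],[0,36,-0.7]]
  ]
}}

```text
clock: 12.85
position: [0.4541, -0.1737, 0.2116]
ee_rot: [-2.19, 0.074, 2.19]
force: [1.2, 0.8, -1.2]
width: 0.002
```

Request:
{"op": "servo_tool", "data": {
  "plan": [
    [[0,0,0],[0,0,8]],
    [[0,0,0],[0,0,16]],
    [[0,0,0],[0,0,24]],
    [[0,0,0],[0,0,32]],
    [[0,0,0],[0,0,40]],
    [[0,0,0],[0,0,48]],
    [[0,0,0],[0,0,56]],
    [[0,0,0],[0,0,64]],
    [[0,0,0],[0,0,72]],
    [[0,0,0],[0,0,80]],
    [[0,0,0],[0,0,88]],
    [[0,0,0],[0,0,90]]
  ]
}}

```text
clock: 14.05
position: [0.4554, -0.1742, 0.2117]
ee_rot: [1.253, 1.176, -1.253]
force: [0.4, 1.1, 0.3]
width: 0.006
```

```bash
python3 - <<'E'
from tgt import *
c=cab(-.15,0)
show([c[0],c[1],.21],CY,0,1)
E
```

```text
t 14.05 pos [ 0.4554 -0.1742  0.2117] shift cm [-0.43  0.09 -0.17] turn deg [-0.   0.3 89.9] F [0.4 1.1 0.3] w 0.006 q [ 0.64  0.27 -0.47  1.89  0.14  1.01  0.05]
```

```bash
cat > plan.py <<'E'
from ik import *
from tgt import *
def target(x,z,lean,seed): return ik(np.r_[cab(x,0),z],orient(CY,np.radians(lean),1),[seed])
if __name__=="__main__":
    s=arm.observe(); q0=s["joints"]; P0=s["position"]; R0=R.from_rotvec(s["ee_rot"])
    p,m=fk(q0,k,sg); print("fk check mm",((p-P0)*1000).round(1))
    g=target(-.14,.17,38,np.array([1.1,.5,-1,2.4,2.3,.4,-.45])); print(g[0],g[1].round(2))
    qs=g[1]
    for x,z in((-.14,.13),(-.14,.096),(-.1,.096),(-.05,.096),(-.005,.096)):
        b=target(x,z,38,qs); qs=b[1]; print(x,z,"err",round(b[0],3),qs.round(2))
    N=int(np.ceil(np.abs(g[1]-q0).max()/.14)); print(N)
    for i in range(1,N+1):
        q=q0+(g[1]-q0)*i/N; p,m=fk(q,k,sg); rv=np.degrees((R.from_matrix(m)*R0.inv()).as_rotvec())
        print(i,((p-P0)*100).round(1).tolist(),rv.round(1).tolist(),"cabx",np.round(tocab(p),3),round(p[2],3),"q",q.round(2))
E
python3 plan.py
```

```text
fk check mm [ 0.3 -0.3 -1.8]
0.017124788950657138 [ 1.49  0.31 -1.25  2.44  2.06  0.14 -0.16]
-0.14 0.13 err 0.0 [ 1.42  0.47 -1.25  2.48  2.17  0.32 -0.22]
-0.14 0.096 err 0.0 [ 1.36  0.61 -1.24  2.52  2.24  0.48 -0.27]
-0.1 0.096 err 0.0 [ 1.27  0.63 -1.18  2.44  2.19  0.47 -0.23]
-0.05 0.096 err 0.0 [ 1.16  0.64 -1.1   2.34  2.12  0.45 -0.16]
-0.005 0.096 err 0.0 [ 1.07  0.66 -1.03  2.25  2.04  0.43 -0.09]
14
1 [-0.5, -3.9, -1.2] [-5.6, -1.1, 3.4] cabx [-0.148 -0.04 ] 0.199 q [ 0.7   0.27 -0.53  1.93  0.28  0.95  0.03]
2 [-0.7, -7.3, -1.9] [-10.8, -2.5, 7.5] cabx [-0.148 -0.074] 0.192 q [ 0.76  0.27 -0.58  1.97  0.42  0.89  0.02]
3 [-0.6, -10.2, -2.3] [-15.5, -4.1, 12.0] cabx [-0.145 -0.103] 0.189 q [ 0.82  0.28 -0.64  2.01  0.55  0.82  0.  ]
4 [-0.2, -12.4, -2.4] [-19.7, -5.8, 17.1] cabx [-0.14  -0.125] 0.187 q [ 0.88  0.28 -0.69  2.05  0.69  0.76 -0.01]
5 [0.4, -14.0, -2.4] [-23.4, -7.8, 22.6] cabx [-0.133 -0.14 ] 0.188 q [ 0.95  0.28 -0.75  2.09  0.83  0.7  -0.03]
6 [1.2, -14.9, -2.3] [-26.6, -9.9, 28.5] cabx [-0.125 -0.149] 0.189 q [ 1.01  0.28 -0.81  2.13  0.96  0.64 -0.04]
7
[... 215 characters left out ...]
 0.51 -0.07]
9 [3.3, -13.4, -2.1] [-32.9, -16.7, 48.2] cabx [-0.104 -0.132] 0.191 q [ 1.19  0.29 -0.97  2.25  1.37  0.45 -0.08]
10 [3.7, -11.5, -2.2] [-33.9, -19.0, 55.4] cabx [-0.102 -0.114] 0.189 q [ 1.25  0.3  -1.03  2.29  1.51  0.39 -0.1 ]
11 [3.6, -9.2, -2.5] [-34.3, -21.3, 62.8] cabx [-0.103 -0.09 ] 0.187 q [ 1.31  0.3  -1.08  2.33  1.65  0.33 -0.11]
12 [3.2, -6.4, -2.9] [-34.2, -23.4, 70.3] cabx [-0.11  -0.062] 0.183 q [ 1.37  0.3  -1.14  2.36  1.78  0.26 -0.13]
13 [2.2, -3.3, -3.5] [-33.5, -25.4, 78.0] cabx [-0.122 -0.032] 0.177 q [ 1.43  0.3  -1.19  2.4   1.92  0.2  -0.14]
14 [0.6, 0.0, -4.2] [-32.4, -27.2, 85.9] cabx [-0.14  0.  ] 0.169 q [ 1.49  0.31 -1.25  2.44  2.06  0.14 -0.16]
```

```bash
sed -i 's/g=target(-.14,.17,38,np.array(\[1.1,.5,-1,2.4,2.3,.4,-.45\]))/g=target(-.14,.135,36,np.array([1.15,.4,-.9,2.45,2.5,.3,-.6]))/; s/target(x,z,38,qs)/target(x,z,36,qs)/' plan.py; python3 plan.py
```

```text
fk check mm [ 0.3 -0.3 -1.8]
3.804269093845642e-07 [ 1.23  0.32 -0.97  2.46  2.51  0.14 -0.61]
-0.14 0.13 err 0.0 [ 1.22  0.33 -0.96  2.46  2.51  0.16 -0.61]
-0.14 0.096 err 0.0 [ 1.17  0.45 -0.95  2.5   2.53  0.31 -0.61]
-0.1 0.096 err 0.0 [ 1.05  0.46 -0.86  2.42  2.47  0.28 -0.57]
-0.05 0.096 err 0.0 [ 0.91  0.48 -0.75  2.33  2.39  0.24 -0.52]
-0.005 0.096 err 0.0 [ 0.78  0.5  -0.63  2.24  2.33  0.2  -0.48]
17
1 [-0.5, -4.1, -1.1] [-6.0, -0.6, 2.1] cabx [-0.148 -0.042] 0.2 q [ 0.68  0.27 -0.5   1.93  0.28  0.96  0.01]
2 [-0.7, -7.8, -1.7] [-11.7, -1.6, 4.8] cabx [-0.148 -0.079] 0.195 q [ 0.71  0.27 -0.53  1.96  0.42  0.91 -0.03]
3 [-0.6, -11.1, -1.9] [-16.9, -2.8, 7.9] cabx [-0.144 -0.112] 0.192 q [ 0.74  0.28 -0.56  1.99  0.56  0.86 -0.07]
4 [-0.2, -13.8, -1.9] [-21.5, -4.2, 11.6] cabx [-0.139 -0.139] 0.192 q [ 0.78  0.28 -0.59  2.02  0.7   0.81 -0.11]
5 [0.5, -16.0, -1.8] [-25.7, -5.9, 15.7] cabx [-0.13 -0.16] 0.194 q [ 0.81  0.28 -0.62  2.06  0.84  0.76 -0.15]
6 [1.4, -17.5, -1.6] [-29.3, -7.8, 20.2] cabx [-0.121 -0.174] 0.196 q [ 0.85  0.29 -0.65  2.09  0.98  0.7  -0.19]
7 [2.
[... 558 characters left out ...]
 0.45 -0.38]
12 [6.1, -13.6, -2.4] [-38.0, -20.0, 53.9] cabx [-0.076 -0.133] 0.188 q [ 1.06  0.3  -0.82  2.29  1.81  0.4  -0.42]
13 [6.0, -11.3, -3.1] [-37.4, -21.7, 60.3] cabx [-0.079 -0.109] 0.181 q [ 1.09  0.31 -0.85  2.32  1.95  0.35 -0.46]
14 [5.4, -8.6, -4.0] [-36.2, -23.3, 66.8] cabx [-0.086 -0.083] 0.171 q [ 1.12  0.31 -0.88  2.36  2.09  0.29 -0.49]
15 [4.3, -5.8, -5.1] [-34.5, -24.6, 73.4] cabx [-0.099 -0.055] 0.16 q [ 1.16  0.31 -0.91  2.39  2.23  0.24 -0.53]
16 [2.7, -2.8, -6.4] [-32.4, -25.5, 80.0] cabx [-0.117 -0.027] 0.148 q [ 1.19  0.32 -0.94  2.42  2.37  0.19 -0.57]
17 [0.6, 0.0, -7.7] [-29.9, -26.1, 86.6] cabx [-0.14  0.  ] 0.135 q [ 1.23  0.32 -0.97  2.46  2.51  0.14 -0.61]
```

Request:
{"op": "servo_tool", "data": {
  "plan": [
    [[-0.5,-4,-1],[-6,-0.6,2.1]],
    [[-0.7,-7.8,-1.7],[-11.7,-1.6,4.8]],
    [[-0.6,-11,-1.9],[-16.9,-2.8,7.9]],
    [[-0.2,-13.8,-1.9],[-21.5,-4.2,11.6]],
    [[0.5,-16,-1.8],[-25.7,-5.9,15.7]],
    [[1.4,-17.5,-1.6],[-29.3,-7.8,20.2]],
    [[2,-18.3,-1.4],[-32.2,-9.7,25.1]],
    [[2.5,-18.6,-1.3],[-34.6,-11.8,30.3]],
    [[3,-18.2,-1.3],[-36.4,-13.9,35.9]],
    [[3.4,-17.2,-1.3],[-37.6,-16,41.7]],
    [[3.6,-15.6,-1.3],[-38.1,-18.1,47.7]],
    [[3.7,-13.6,-1.5],[-38,-20,53.9]]
  ]
}}

```text
clock: 15.25
position: [0.4942, -0.3107, 0.1973]
ee_rot: [0.303, 0.805, -0.58]
force: [1.5, -0.7, 0.2]
width: 0.01
```

```bash
python3 plan.py
```

```text
fk check mm [-2.  -0.4  0.1]
3.804269093845642e-07 [ 1.23  0.32 -0.97  2.46  2.51  0.14 -0.61]
-0.14 0.13 err 0.0 [ 1.22  0.33 -0.96  2.46  2.51  0.16 -0.61]
-0.14 0.096 err 0.0 [ 1.17  0.45 -0.95  2.5   2.53  0.31 -0.61]
-0.1 0.096 err 0.0 [ 1.05  0.46 -0.86  2.42  2.47  0.28 -0.57]
-0.05 0.096 err 0.0 [ 0.91  0.48 -0.75  2.33  2.39  0.24 -0.52]
-0.005 0.096 err 0.0 [ 0.78  0.5  -0.63  2.24  2.33  0.2  -0.48]
5
1 [-0.7, 2.5, -2.1] [-0.1, 2.5, 6.5] cabx [-0.107 -0.11 ] 0.176 q [ 0.76  0.2  -0.43  2.37  2.1   0.2  -0.64]
2 [-1.3, 5.1, -3.9] [-0.0, 4.5, 13.0] cabx [-0.114 -0.084] 0.159 q [ 0.88  0.23 -0.56  2.39  2.21  0.18 -0.63]
3 [-1.9, 7.9, -5.2] [0.1, 5.7, 19.6] cabx [-0.122 -0.056] 0.146 q [ 1.    0.26 -0.7   2.41  2.31  0.17 -0.62]
4 [-2.6, 10.8, -6.0] [0.1, 6.2, 26.2] cabx [-0.131 -0.028] 0.138 q [ 1.11  0.29 -0.83  2.44  2.41  0.15 -0.62]
5 [-3.3, 13.7, -6.2] [-0.2, 6.0, 32.8] cabx [-0.14  0.  ] 0.135 q [ 1.23  0.32 -0.97  2.46  2.51  0.14 -0.61]
```

Request:
{"op": "servo_tool", "data": {
  "plan": [
    [[-1.2,2,-1.5],[0,2,5]],
    [[-2.2,4.5,-3],[0,4,11]],
    [[-3,7,-4.2],[0,5.2,17]],
    [[-3.5,9.5,-5],[0,6,23]],
    [[-3.7,11.8,-5.6],[0,6.1,28]],
    [[-3.7,13.7,-6],[-0.2,6,32.8]],
    [[-3.7,13.7,-6.2],[-0.2,6,32.8]],
    [[-3.7,13.7,-6.2],[-0.2,6,32.8]]
  ]
}}

```text
clock: 16.05
position: [0.4583, -0.1744, 0.1353]
ee_rot: [0.032, 0.941, -0.061]
force: [0.4, -0.7, -0.1]
width: 0.004
```

```bash
python3 - <<'E'
from tgt import *
s=arm.observe();print("cab",np.round(tocab(s["position"]),4))
c=cab(-.14,0.0)
show([c[0],c[1],.095],CY,np.radians(36),1)
p=arm.get_image("side"); crop(p,"pics/s7.png",200,80,330,200,6)
E
```

```text
cab [-0.1427 -0.0007]
t 16.05 pos [ 0.4583 -0.1744  0.1353] shift cm [ 0.28  0.06 -4.03] turn deg [-0.   0.   0.2] F [ 0.4 -0.7 -0.1] w 0.004 q [ 1.22  0.31 -0.94  2.46  2.63  0.13 -0.72]
```

View pics/s7.png

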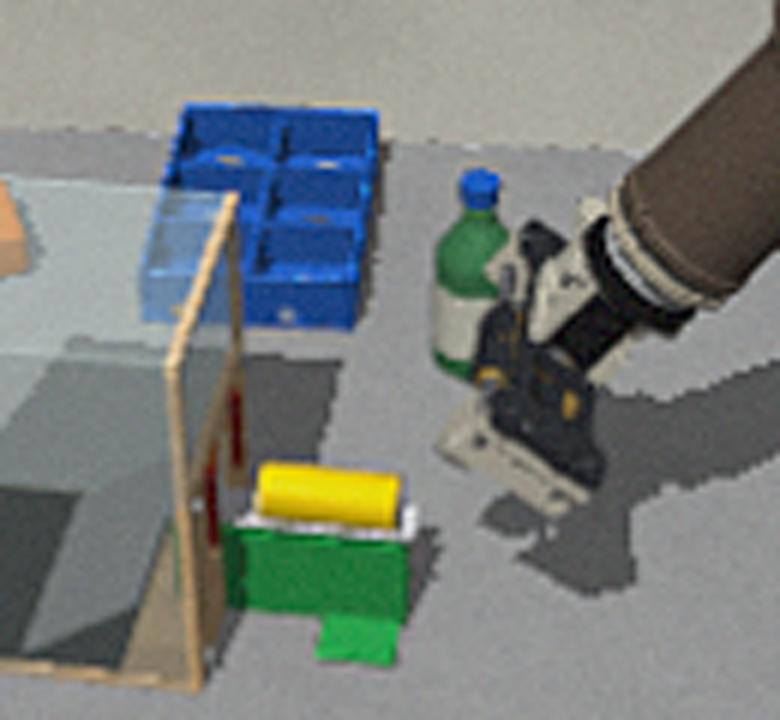

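Request:
{"op": "servo_tool", "data": {
  "plan": [
    [[0,0.05,-1.2],[0,0,0.2]],
    [[0,0.05,-2.4],[0,0,0.2]],
    [[0,0.05,-3.4],[0,0,0.2]],
    [[0,0.05,-3.9],[0,0,0.2]],
    [[0,0.05,-3.9],[0,0,0.2]],
    [[0,0.05,-3.9],[0,0,0.2]]
  ]
}}

```text
clock: 16.7
position: [0.4587, -0.1739, 0.0968]
ee_rot: [0.029, 0.941, -0.058]
force: [-0.6, -0.0, -0.1]
width: 0.005
```

```bash
python3 - <<'E'
from tgt import *
s=arm.observe();print("cab",np.round(tocab(s["position"]),4))
c=cab(-.06,0.0)
show([c[0],c[1],.096],CY,np.radians(36),1)
p=arm.get_image("side"); crop(p,"pics/s8.png",200,80,330,200,6)
E
```

```text
cab [-0.1424 -0.0002]
t 16.7 pos [ 0.4587 -0.1739  0.0968] shift cm [ 8.22 -0.5  -0.08] turn deg [ 0.  0. -0.] F [-0.6 -0.  -0.1] w 0.005 q [ 1.15  0.43 -0.9   2.5   2.63  0.29 -0.7 ]
```

View pics/s8.png

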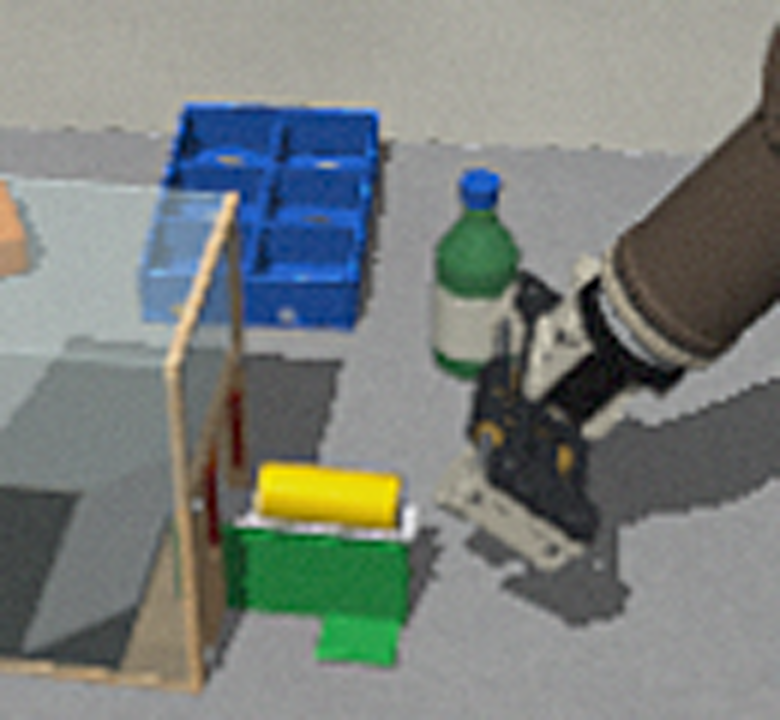

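Request:
{"op": "servo_tool", "data": {
  "plan": [
    [[0.8,-0.05,0],[0,0,0]],
    [[1.5,-0.1,0],[0,0,0]],
    [[2,-0.13,0],[0,0,0]],
    [[2.5,-0.16,0],[0,0,0]],
    [[3,-0.2,0],[0,0,0]],
    [[3.5,-0.23,0],[0,0,0]],
    [[4,-0.26,0],[0,0,0]],
    [[4.5,-0.29,0],[0,0,0]],
    [[4.5,-0.29,0],[0,0,0]]
  ]
}}

```text
clock: 17.65
position: [0.5046, -0.1769, 0.0972]
ee_rot: [0.029, 0.94, -0.058]
force: [0.0, -0.5, -0.1]
width: 0.004
```

```bash
cat > chk.py <<'E'
from tgt import *
import sys
s=arm.observe();print("cab",np.round(tocab(s["position"]),4))
c=cab(float(sys.argv[2]),0.0)
show([c[0],c[1],.096],CY,np.radians(36),1)
p=arm.get_image("side"); crop(p,f"pics/s{sys.argv[1]}.png",180,80,310,200,6)
E
python3 chk.py 9 -.01
```

```text
cab [-0.0964 -0.0003]
t 17.65 pos [ 0.5046 -0.1769  0.0972] shift cm [ 8.62 -0.51 -0.12] turn deg [ 0.1  0.1 -0. ] F [ 0.  -0.5 -0.1] w 0.004 q [ 1.01  0.45 -0.8   2.42  2.56  0.26 -0.66]
```

View pics/s9.png

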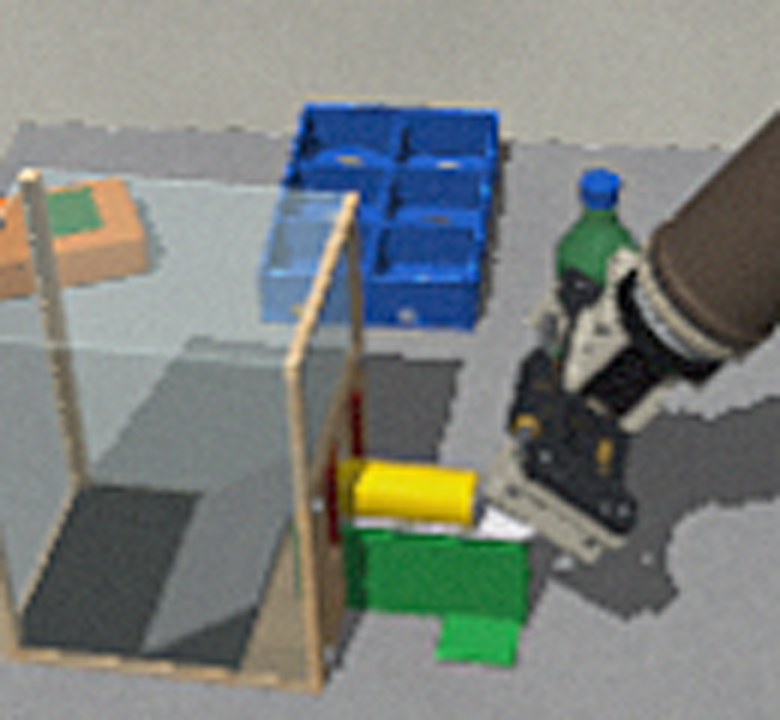

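The barrel slides along the rail and is entering the port with negligible force. Continuing.

Request:
{"op": "servo_tool", "data": {
  "plan": [
    [[0.5,-0.03,0],[0,0,0]],
    [[1,-0.06,0],[0,0,0]],
    [[1.5,-0.09,0],[0,0,0]],
    [[2,-0.12,0],[0,0,0]],
    [[2.5,-0.15,0],[0,0,0]],
    [[3,-0.18,0],[0,0,0]],
    [[3.5,-0.21,0],[0,0,0]],
    [[4,-0.24,0],[0,0,0]],
    [[4.5,-0.27,0],[0,0,0]],
    [[5,-0.3,0],[0,0,0]],
    [[5,-0.3,0],[0,0,0]]
  ]
}}

```text
clock: 18.8
position: [0.5552, -0.1798, 0.0974]
ee_rot: [0.028, 0.94, -0.058]
force: [0.1, -0.2, 0.4]
width: 0.005
```

```bash
python3 chk.py 10 -.006
```

```text
cab [-0.0457 -0.0001]
t 18.8 pos [ 0.5552 -0.1798  0.0974] shift cm [ 3.96 -0.24 -0.14] turn deg [ 0.1  0.1 -0. ] F [ 0.1 -0.2  0.4] w 0.005 q [ 0.87  0.47 -0.69  2.32  2.49  0.22 -0.62]
```

View pics/s10.png

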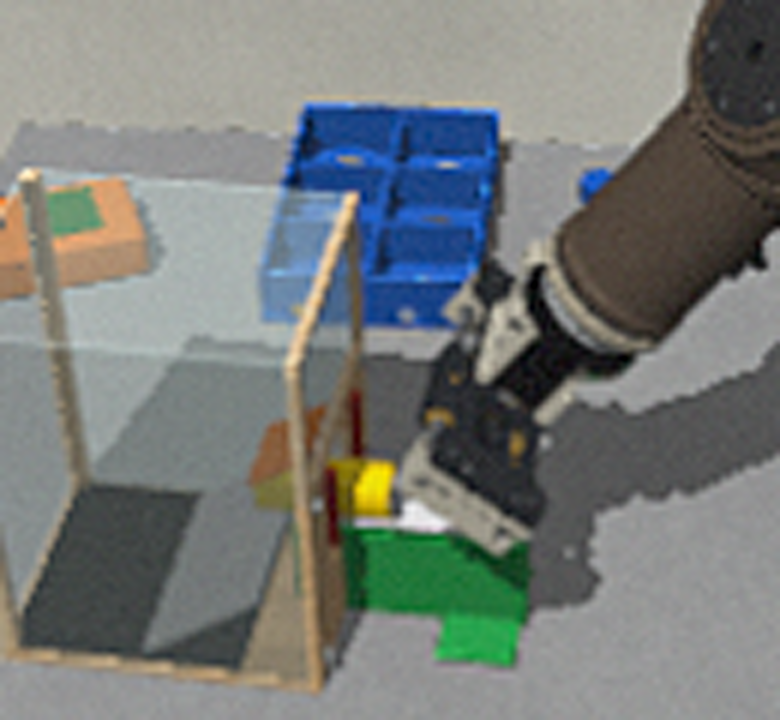

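```bash
python3 - <<'E'
from tgt import *
import pickle; ps=pickle.load(open("ps.pkl","rb"))
s=arm.observe(); M=R.from_rotvec(s["ee_rot"]).as_matrix(); t=s["position"]
L=[]
for bx in(-.066,-.14):
  for by in(.095,-.095):
    for bz in(.0375,-.0375):
      P=t+M@[bx,by,bz]; print(bx,by,bz,np.round(tocab(P),3),round(P[2],3),((proj(ps["side"],P)-[180,80]+.5)*6-.5).round(0)[0])
for by in(.019,-.019):
  for bz in(.0095,-.0095):
    P=t+M@[0,by,bz]; print("tip",by,bz,np.round(tocab(P),3),round(P[2],3),((proj(ps["side"],P)-[180,80]+.5)*6-.5).round(0)[0])
E
```

```text
-0.066 0.095 0.0375 [-0.055  0.095] 0.173 [391. 496.]
-0.066 0.095 -0.0375 [-0.115  0.095] 0.128 [499. 566.]
-0.066 -0.095 0.0375 [-0.055 -0.095] 0.173 [444. 298.]
-0.066 -0.095 -0.0375 [-0.115 -0.095] 0.129 [541. 365.]
-0.14 0.095 0.0375 [-0.098  0.095] 0.232 [468. 418.]
-0.14 0.095 -0.0375 [-0.159  0.095] 0.188 [579. 492.]
-0.14 -0.095 0.0375 [-0.098 -0.095] 0.233 [516. 221.]
-0.14 -0.095 -0.0375 [-0.159 -0.095] 0.188 [615. 291.]
tip 0.019 0.0095 [-0.038  0.019] 0.103 [390. 502.]
tip 0.019 -0.0095 [-0.054  0.019] 0.092 [415. 518.]
tip -0.019 0.0095 [-0.038 -0.019] 0.103 [401. 462.]
tip -0.019 -0.0095 [-0.054 -0.019] 0.092 [426. 478.]
```

Request:
{"op": "servo_tool", "data": {
  "plan": [
    [[0.5,-0.03,0],[0,0,0]],
    [[1,-0.06,0],[0,0,0]],
    [[1.5,-0.09,0],[0,0,0]],
    [[2,-0.12,0],[0,0,0]],
    [[2.5,-0.15,0],[0,0,0]],
    [[2.9,-0.18,0],[0,0,0]],
    [[3.2,-0.2,0],[0,0,0]],
    [[3.2,-0.2,0],[0,0,0]]
  ]
}}

```text
clock: 19.65
position: [0.5874, -0.1817, 0.0975]
ee_rot: [0.028, 0.939, -0.057]
force: [-0.5, -0.1, -0.3]
width: 0.007
```

```bash
python3 chk.py 11 -.006
```

```text
cab [-0.0134  0.0001]
t 19.65 pos [ 0.5874 -0.1817  0.0975] shift cm [ 0.74 -0.06 -0.15] turn deg [ 0.1  0.2 -0.1] F [-0.5 -0.1 -0.3] w 0.007 q [ 0.78  0.48 -0.61  2.26  2.44  0.19 -0.59]
```

View pics/s11.png

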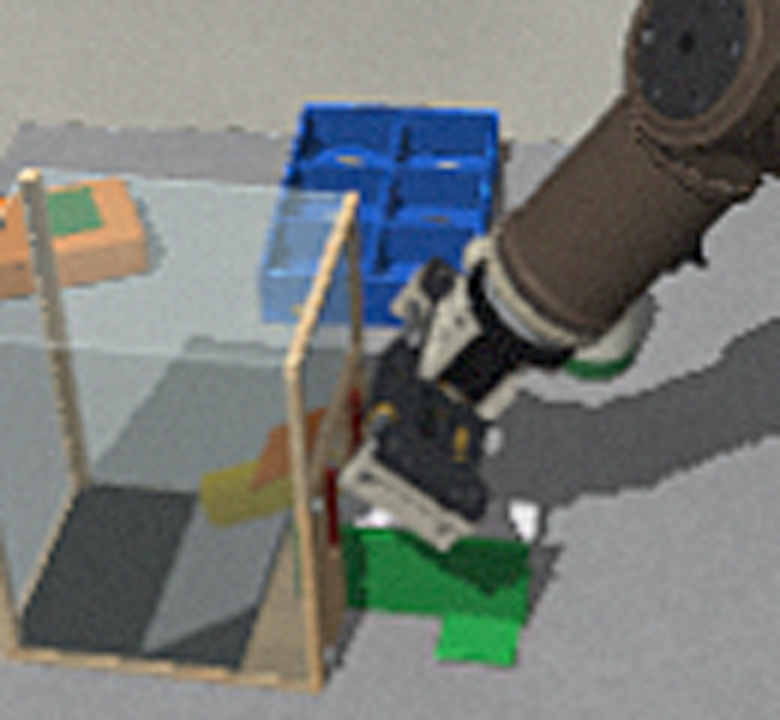

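Request:
{"op": "servo_tool", "data": {
  "plan": [
    [[0.3,-0.02,-0.05],[0,0,0]],
    [[0.6,-0.04,-0.05],[0,0,0]],
    [[0.8,-0.05,-0.05],[0,0,0]],
    [[0.9,-0.06,-0.05],[0,0,0]],
    [[0.9,-0.06,-0.05],[0,0,0]]
  ]
}}

```text
clock: 20.2
position: [0.5962, -0.1822, 0.0969]
ee_rot: [0.028, 0.94, -0.057]
force: [0.3, -0.0, 0.1]
width: 0.007
```

```bash
python3 chk.py 12 -.006
```

```text
cab [-0.0046  0.0001]
t 20.2 pos [ 0.5962 -0.1822  0.0969] shift cm [-0.14 -0.01 -0.09] turn deg [ 0.1  0.1 -0.1] F [ 0.3 -0.   0.1] w 0.007 q [ 0.76  0.49 -0.59  2.24  2.43  0.18 -0.58]
```

View pics/s12.png

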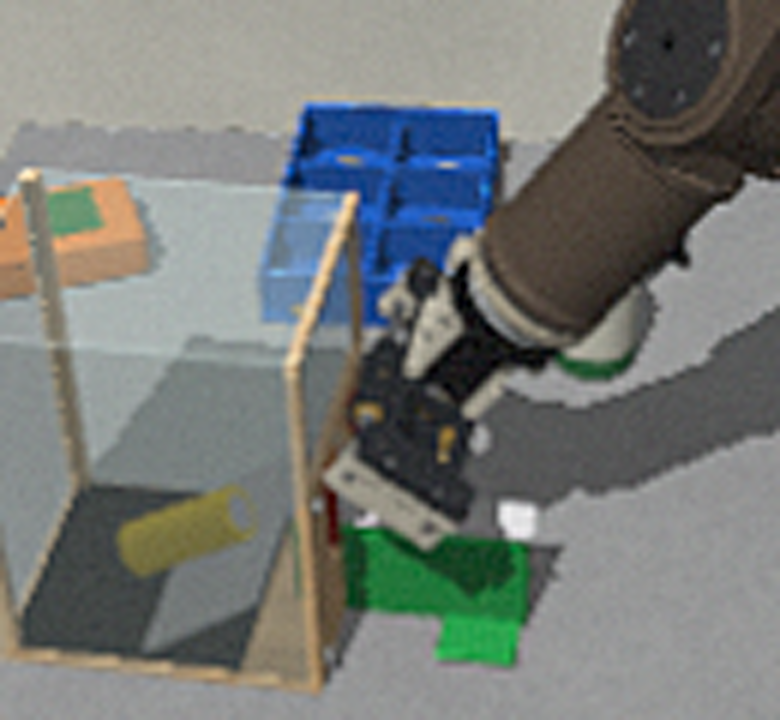

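The barrel has tipped and is sliding down inside (crop (185,530)). Withdrawing straight back, then up.

Request:
{"op": "servo_tool", "data": {
  "plan": [
    [[-1,0.06,0.05],[0,0,0]],
    [[-2.5,0.15,0.1],[0,0,0]],
    [[-4,0.25,0.1],[0,0,0]],
    [[-6,0.37,0.1],[0,0,0]],
    [[-8,0.5,0.1],[0,0,0]],
    [[-10,0.62,0.3],[0,0,0]],
    [[-12,0.75,1],[0,0,0]],
    [[-13,0.8,3],[0,0,0]],
    [[-13,0.8,6],[0,0,0]],
    [[-13,0.8,8],[0,3,0]],
    [[-13,0.8,9],[0,6,0]],
    [[-13,0.8,9],[0,6,0]]
  ]
}}

```text
clock: 21.45
position: [0.4573, -0.2087, 0.1432]
ee_rot: [-0.017, 0.993, -0.141]
force: [1.0, -1.0, -0.3]
width: 0.007
```

```bash
python3 chk.py 13 -.2; python3 - <<'E'
from tgt import *
p=arm.get_image("top"); crop(p,"pics/t13.png",270,80,390,240,4)
cv2.imwrite("pics/t13f.png",p["frame"])
for q in("flap","yellow_barrel"): print(q,[(r["at"],round(r["score"],2)) for r in arm.search_frame(p,q)])
E
```

```text
cab [-0.1416 -0.035 ]
t 21.45 pos [ 0.4573 -0.2087  0.1432] shift cm [-5.61  3.86 -4.72] turn deg [ 4.3 -3.1  2.9] F [ 1.  -1.  -0.3] w 0.007 q [ 1.25  0.3  -0.98  2.41  1.71  0.18  0.18]
flap []
yellow_barrel [([180.0, 135.9], 0.86)]
```

View pics/s13.png

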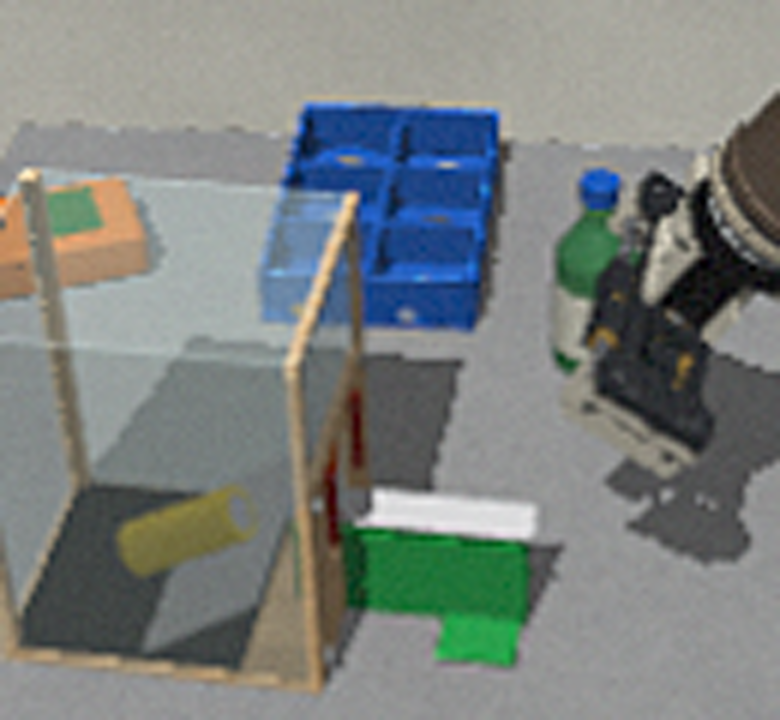

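View pics/t13.png

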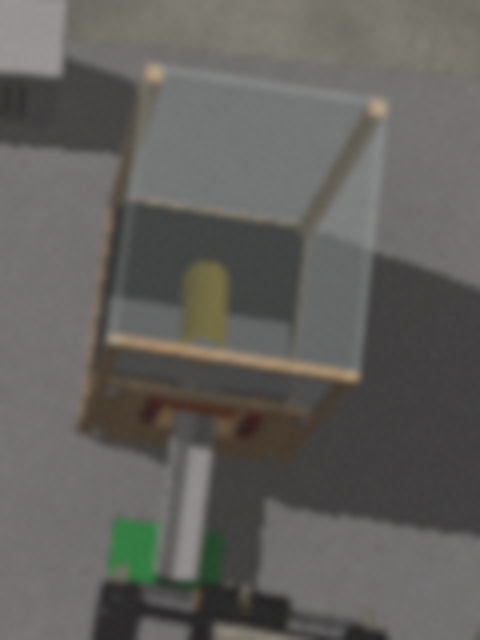

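```bash
python3 - <<'E'
from tgt import *
p=arm.get_image("side")
crop(p,"pics/s14.png",180,80,310,200,6)
cv2.imwrite("pics/s14f.png",p["frame"])
print([(r["at"],r["score"]) for r in arm.trace(p,"yellow_barrel")])
# intersect with cabinet plane y=0
K,D=KD(p); n=np.array([-np.sin(CY),np.cos(CY),0])
for c in((240,507),(137,553),(187,530)):
    uv=(np.array(c)+.5)/6-.5+[180,80]
    a=cv2.undistortPoints(uv.reshape(1,1,2),K,D).reshape(2); d=rot(p)@np.r_[a,1]; o=np.array(p["position"])
    for yy in(0,):
        t=(n@np.r_[CAB,0]+yy-n@o)/(n@d); X=o+t*d; print(c,np.round(tocab(X),3),round(X[2],3))
E
```

```text
[([166.7, 274.8], 0.77), ([330.5, 302.9], 0.65), ([209.6, 155.1], 0.53), ([267.3, 359.0], 0.46)]
(240, 507) [ 0.061 -0.   ] 0.071
(137, 553) [ 0.133 -0.   ] 0.024
(187, 530) [ 0.097 -0.   ] 0.048
```

View pics/s14f.png

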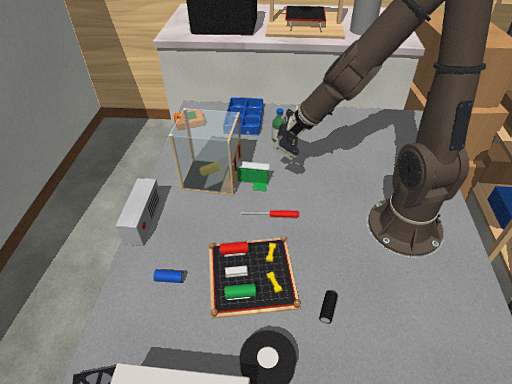

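Request:
{"op": "servo_tool", "data": {
  "plan": [
    [[-1,0.5,1],[0,0,0]],
    [[-2,1,2],[0,0,0]],
    [[-2,1,3],[0,0,0]],
    [[-2,1,3],[0,0,0]],
    [[-2,1,3],[0,0,0]],
    [[-2,1,3],[0,0,0]]
  ]
}}

```text
clock: 22.35
position: [0.4378, -0.1975, 0.1726]
ee_rot: [-0.017, 0.992, -0.138]
force: [-0.3, -0.4, 0.8]
width: 0.003
```

```bash
python3 - <<'E'
from tgt import *
p=arm.get_image("side"); im=p["frame"]
a=cv2.resize(cv2.imread("pics/side0.png")[95:200,160:300],None,fx=2.8,fy=2.8,interpolation=cv2.INTER_CUBIC); b=cv2.resize(im[95:200,160:300],None,fx=2.8,fy=2.8,interpolation=cv2.INTER_CUBIC)
cv2.imwrite("pics/cmp.png",np.hstack([a,b]))
s=arm.observe(); print(s["clock"],s["position"],np.abs(s["dq"]).max(),s["force"])
# unchanged elsewhere: difference to first picture
old=cv2.imread("pics/side0.png"); d=cv2.absdiff(cv2.GaussianBlur(old,(5,5),0),cv2.GaussianBlur(im,(5,5),0)).max(2)
for n,(x0,y0,x1,y1) in dict(red=(218,240,250,257),green=(222,283,256,300),clips=(264,240,284,294),screw=(238,205,302,220),bottle=(270,106,288,144),spool=(238,325,300,384)).items(): print(n,d[y0:y1,x0:x1].max(),(d[y0:y1,x0:x1]>40).sum())
E
```

```text
22.4 [ 0.43787271 -0.19736053  0.17250082] 0.01603903381631426 [-0.37916181  1.09077304  0.35309188]
red 7 0
green 7 0
clips 8 0
screw 7 0
bottle 92 61
spool 8 0
```

View pics/cmp.png

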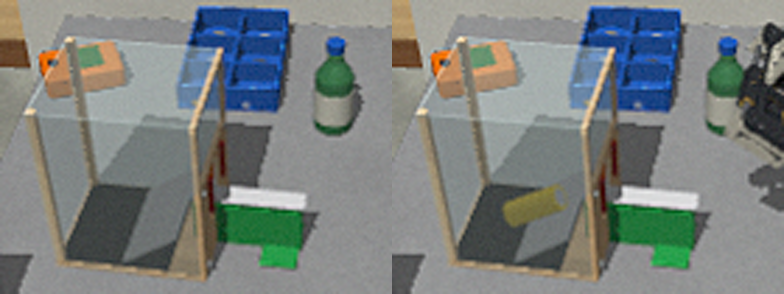

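The cabinet looks as it did at the start, with no open flap showing and the barrel at rest on the ramp and mat. The bottle's image difference comes only from the gripper covering it. Handing in.

```bash
python3 -c "
from cell import arm
print(arm.sign_off())"
```

```text
the job is handed in; nothing more can be done
None
```

The yellow barrel is inside the cabinet, and I handed the job in at about 22.4 s of the 58 s allowed. I took it from the middle cradle and laid it in the V-rail about 20 mm short of the flap. I let go and saw it rest there by itself. With the closed fingers leaning about 36°, I then pushed it through the flap until it tipped off the rail, and drew the arm back.

**Last checks:**
- **Barrel:** it is at rest inside, nose on the mat and tail on the ramp (centre about 97 mm past the flap line, tilted about 33°). It did not move between the last pictures.
- **Flap:** it showed open while the barrel passed and is no longer visible inside the cabinet, so I take it as shut. It is edge-on from the side and the network found no flap in the top view, so I did not see it shut directly.
- **Forces:** readings stayed under 1 N at the end of each push, and the highest reading I saw was about 7 N when setting the barrel on the rail.
- **Other items:** the red and green barrels, clips, screwdriver and spool are unchanged in the picture comparison. The bottle's region did differ, but only where the gripper covers it; the bottle is standing in its place.

**What went wrong:**
- **Joint ranges:** the first lean was stopped short by the joint ranges, so I turned the gripper half round and leaned it from there.
- **Retreat:** the tool drifted about 35 mm sideways and touched nothing that I could see.

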